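Gauge the bench spindles by thread pitch and index the inspection turntable

TASK

Turn the gauge turntable by its post one click counter-clockwise, from parked to its middle loading position; then sort the loose screw spindles by thread pitch, laying each fine and coarse one lengthwise and centred in its own matching notched gauge lane so that its thread drops fully into the teeth, and putting any spindle of the odd pitch, which fits neither gauge, in the white reject tray. When every fine and coarse spindle is seated, turn the table one more click counter-clockwise to the viewing position, where it must stay with all of them still seated; leave the other things on the bench alone.

Things in the scene. Friction and masses are not known exactly. Their poses are not given: they have to be found in the camera images.
- fine_1: Loose metal screw spindle, ~140 g, lying: thread 30 mm outer diameter (core 22), 60 mm long, and a dark hexagon head 10 mm long, 30 mm across flats; all spindles differ only in pitch. Origin on the axis, mid-thread, 15 mm above the bench; x along the axis to the head (head face x = +40 mm, other end -30). FINE: 10 crests, pitch 6 mm, a groove at x = 0. May be absent.
- fine_2: Loose metal screw spindle, ~140 g, lying: thread 30 mm outer diameter (core 22), 60 mm long, and a dark hexagon head 10 mm long, 30 mm across flats; all spindles differ only in pitch. Origin on the axis, mid-thread, 15 mm above the bench; x along the axis to the head (head face x = +40 mm, other end -30). FINE: 10 crests, pitch 6 mm, a groove at x = 0. May be absent.
- coarse_1: Loose metal screw spindle, ~140 g, lying: thread 30 mm outer diameter (core 22), 60 mm long, and a dark hexagon head 10 mm long, 30 mm across flats; all spindles differ only in pitch. Origin on the axis, mid-thread, 15 mm above the bench; x along the axis to the head (head face x = +40 mm, other end -30). COARSE: 6 crests, pitch 10 mm, a groove at x = 0. May be absent.
- coarse_2: Loose metal screw spindle, ~140 g, lying: thread 30 mm outer diameter (core 22), 60 mm long, and a dark hexagon head 10 mm long, 30 mm across flats; all spindles differ only in pitch. Origin on the axis, mid-thread, 15 mm above the bench; x along the axis to the head (head face x = +40 mm, other end -30). COARSE: 6 crests, pitch 10 mm, a groove at x = 0. May be absent.
- odd_1: Loose metal screw spindle, ~140 g, lying: thread 30 mm outer diameter (core 22), 60 mm long, and a dark hexagon head 10 mm long, 30 mm across flats; all spindles differ only in pitch. Origin on the axis, mid-thread, 15 mm above the bench; x along the axis to the head (head face x = +40 mm, other end -30). ODD: 4 thick crests, pitch 15 mm; fits neither gauge. May be absent.
- odd_2: Loose metal screw spindle, ~140 g, lying: thread 30 mm outer diameter (core 22), 60 mm long, and a dark hexagon head 10 mm long, 30 mm across flats; all spindles differ only in pitch. Origin on the axis, mid-thread, 15 mm above the bench; x along the axis to the head (head face x = +40 mm, other end -30). ODD: 4 thick crests, pitch 15 mm; fits neither gauge. May be absent.
- lane_fine_a (a point): Gauge lane on the disc: two upright notched steel plates 56 mm long, 9 mm either side of its centre line, tooth tips 22 mm above the disc. The point is where the origin of a seated spindle lies (28.9 mm above the disc, 73.9 above the bench); x along the lane, z up; the head may point either way. Pitch 6 mm, 9 teeth a side, one at x = 0; outermost, y = +99 mm on the disc.
- lane_fine_b (a point): Gauge lane on the disc: two upright notched steel plates 56 mm long, 9 mm either side of its centre line, tooth tips 22 mm above the disc. The point is where the origin of a seated spindle lies (28.9 mm above the disc, 73.9 above the bench); x along the lane, z up; the head may point either way. Pitch 6 mm, 9 teeth a side, one at x = 0; y = +33 mm.
- lane_coarse_a (a point): Gauge lane on the disc: two upright notched steel plates 56 mm long, 9 mm either side of its centre line, tooth tips 22 mm above the disc. The point is where the origin of a seated spindle lies (28.9 mm above the disc, 73.9 above the bench); x along the lane, z up; the head may point either way. Pitch 10 mm, 5 teeth a side, one at x = 0; y = -33 mm.
- lane_coarse_b (a point): Gauge lane on the disc: two upright notched steel plates 56 mm long, 9 mm either side of its centre line, tooth tips 22 mm above the disc. The point is where the origin of a seated spindle lies (28.9 mm above the disc, 73.9 above the bench); x along the lane, z up; the head may point either way. Pitch 10 mm, 5 teeth a side, one at x = 0; outermost, y = -99 mm.
- post (a point): Black upright handle post on the disc's rim, 14 mm diameter, rising 45 mm from the disc; the point is on its axis, 77 mm above the bench, 142 mm from the turntable's axis (on the disc's -x side). Moving it along its arc turns the disc.
- turntable (a joint): Rotation of the gauge disc (330 mm diameter, top 45 mm above the bench), rad, positive counter-clockwise from above. A click mechanism holds it at 0 parked, 0.785 loading (middle) and 1.571 viewing; let go, the disc is drawn to the nearest of these (humps halfway between). Turning takes 2 to 5 N at the post. End stops at -0.12 and 1.69.
- stand: Fixed stand; origin on the turntable's axis at bench level, -x towards the post in the middle position. On the lanes: a spindle of equal pitch sinks until its core rests on the teeth (2 mm, rounded tips); of another pitch, or off by over 1.5 mm (fine) or 2.5 mm (coarse) along the lane, it rides 5 mm higher on its crests. Lanes are 66 mm apart: open the gripper to about 45 mm there.
- tray: Loose white reject tray, 140 mm (x) by 180 mm (y) outside, walls 4 mm thick and 18 mm high, floor 4 mm thick, about 600 g. Origin at the centre of its underside.
- oil: Bystander: small amber bottle, 32 mm diameter, 65 mm tall. Leave it alone. Origin under its centre.
- eyepiece: Bystander: black eyepiece, 35 mm diameter, 45 mm tall. Leave it alone. Origin under its centre.
- objective: Bystander: small steel microscope objective, 26 mm diameter, 42 mm tall. Leave it alone. Origin under its centre.
- slidebox: Bystander: grey slide box, 100 x 75 x 30 mm. Leave it alone. Origin under its centre.
- driver: Bystander: screwdriver, 190 mm, lying (origin at its middle). Leave it alone. Origin under its centre.
- dish: Bystander: glass dish, 90 mm diameter, 18 mm high. Leave it alone. Origin under its centre.
- stage_clip: Bystander: dark steel bar, 60 x 25 x 12 mm. Leave it alone. Origin under its centre.
Not all that is in view belongs to the job. Leave any pink or yellow look-alike of the odd_2 alone.

How it is judged:
By the outcome, as a careful person would: the job done as asked, in the order asked, and still so for the second after the job is handed in, with the robot touching nothing.
Of fine_1, fine_2, coarse_1, coarse_2, odd_1, odd_2 only 4 to 6 are there at a start; the rules pass over those that are not, and their reading is None.
At some moment in a run one of odd_1, odd_2, tray may be knocked a few centimetres aside while the robot is not near it.
Once in a run the grip may slacken for a moment while it holds something.
It also fails if it takes over 210 s, if anything falls off the work surface, if the arm or the gripper's body presses on something with over 40 N, if the wrist force passes 120 N, or if a joint passes its speed limit or range.

ROBOT

A 6-joint arm with a two-finger parallel gripper is mounted at the origin on the work surface. World frame = base frame: x ahead of the robot, y to its left, z up, the work surface at z = 0. Lengths are in m, angles in rad, forces in N, time in s.
With the tool pointing down it reaches from about 0.275 to 0.725 m from the base axis. Payload 15.9 kg.
Tool frame: the origin (TCP) lies at the very end of the fingers, on their centre line; the grasp point (between the pads) lies 19 mm behind it; z points along the fingers, y is the direction in which the jaws open and shut (so a half turn about z gives the same grasp; the last joint's range is limited). The gripper opens to 85 mm and grips with 20 to 120 N. Pads are 22 mm wide; open, the fingers measure 114 mm over their backs; the gripper's body (76 mm by 85 mm) begins 54 mm behind the grasp point. The pads swing forward as they close: fully open they stand 13 mm farther back than shut.
Start: joints at [-1.159, 0.213, -0.034, 1.323, 0, 1.571], TCP at [0.2, -0.458, 0.231] pointing down, gripper open.
Joint ranges: [-2.98, 2.98], [-0.74, 1.72], [-1.14, 1.35], [-2.1, 2.04], [-1.57, 1.44], [-3.14, 3.14]. Speed limits (rad/s): [1.89, 1.89, 2.39, 2.57, 3.14, 3.14].

INTERFACE

Orientations are given as a rotation vector (axis times angle).
In Python, from cell import monitor, vision, job_done gives the robot as it stands.
- The arm moves only by the shell command python3 -m handwheel 'ROWS' [FORCE]. ROWS is a JSON object of lists of equal length, an entry for each row: "translation": the shift along the tool's x, y, z in cm, a list of three; "rotation": the turn, a rotation vector about the tool's x, y, z in rad, a list of three; "claw": the opening, from 0 (shut) to 1 (fully open). A call has exactly 5 rows; each row shifts and turns the commanded pose from where the row before left it, along the tool's axes as they then stand; what a row does not reach is not made up. A row lasts 1/8 s, in which the tool goes at most 62.5 mm and 10.7 degrees, less where a joint would pass 70% of its speed; a pose out of reach is approached as far as the arm can. A call is refused whole if a number of a shift passes 6.25 or a number of a turn 0.188, either way. A call with a gripper value outside its range is refused whole. The fingers move at their own pace and stop on an object; FORCE is the grip in N (left out, the last holds). Time passes only in rows, so rows that do not move let the fingers close, or fill a call up. It gives the time, the measured TCP pose, the force and the opening at its end, in the units of the state.
- monitor.state(): the state, without advancing time (a new reading comes with each control period).
- vision.read_camera(name): name is "scene" or "top"; returns the picture (400x640x3 uint8, red, green, blue); there is no depth.
- vision.camera_info(name): a dict with "mtx" (3x3 intrinsics, pixels), "k1" (the pictures are not rectified: a ray, as slopes to the right and down, at radius r is drawn at 1 + k1 r^2 times it, then the intrinsics apply), "xyz" and "orientation" of the camera in the world. Camera axes: x right, y down, z forward; pixel columns grow to the right and rows downward; lengths in m; the calibration is good to about 2 mm. A picture is of the moment at which its call begins. camera_info takes no time and is no camera call.
- job_done(): hands the job in, once; it reports no verdict.
The state is a dict: "time_s": time; "joints": joint angles; "dq": joint speeds; "joint_efforts": joint torques, N m; "tool_pos": TCP position; "ee_rot": TCP orientation; "ft_force": force on the tool from outside, world axes, zero at the start; "wrist_torque": the same for the moment, N m; "gripper_width": opening from 0.0 (shut) to 1.0 (fully open).
Only numpy, scipy, OpenCV 4.12 (cv2) and the standard library are available. Lean on these libraries where they do the work, as an engineer would, in place of code of your own. Each camera call takes 0.05 s, during which the arm holds its last target. There are 200 camera calls.

## Working session

There is one attempt and no reset: what is moved stays moved. The work goes in short steps, Python scripts to look and compute and a shell command to move; the robot and the scene stay as the last step left them, time stands still between calls to the robot, and variables do not carry over. Pictures are saved under pics/ and viewed, about 12 in all and at most 16, crops included, and the job is handed in when it is done.

```bash
ls; mkdir -p pics
python3 - <<'E'
from cell import monitor, vision
import cv2,numpy as np
print(monitor.state())
for n in("scene","top"):
    print(n,vision.camera_info(n)); cv2.imwrite(f"pics/{n}0.png",vision.read_camera(n)[:,:,::-1])
a=cv2.imread("pics/top0.png"); cv2.imwrite("pics/top0b.png",cv2.resize(a,(800,500),interpolation=cv2.INTER_CUBIC))
E
```

```text
pics
{'time_s': 0.0, 'joints': array([-1.15903288e+00,  2.13343575e-01, -3.50755336e-02,  1.32350648e+00,
       -1.70127602e-05,  1.57080516e+00]), 'dq': array([ 0.00017931, -0.00054421,  0.00010916,  0.00062073, -0.00034726,
       -0.00090552]), 'joint_efforts': array([-3.40062325e-03, -6.86171651e+01,  4.87115693e+01,  1.79005461e-02,
       -2.27961286e-04,  7.14035167e-06]), 'tool_pos': array([ 0.19996707, -0.4578875 ,  0.23081593]), 'ee_rot': array([-3.07416986e+00, -6.41998025e-01,  3.88657232e-04]), 'ft_force': array([-0.242017  , -0.36635934, -0.05972298]), 'wrist_torque': array([ 0.0254881 , -0.00221744,  0.03303643]), 'gripper_width': 0.996709409787458}
scene {'mtx': array([[368.50490105,   0.        , 318.94615409],
       [  0.        , 368.50490105, 196.98729444],
       [  0.        ,   0.        ,   1.        ]]), 'k1': -0.004612649547927348, 'xyz': array([ 1.17777239, -0.52360417,  0.65442156]), 'orientation': array([-1.98945248, -0.92901693,  0.53605606])}
top {'mtx': array([[426.7099805 ,   0.        , 324.67482914],
       [  0.        , 426.7099805 , 204.58813895],
       [  0.        ,   0.        ,   1.        ]]), 'k1': -0.11638294288912272, 'xyz': array([0.38846962, 0.00651938, 1.36429824]), 'orientation': array([-2.19427941,  2.18698442, -0.08446837])}
```

View pics/top0.png

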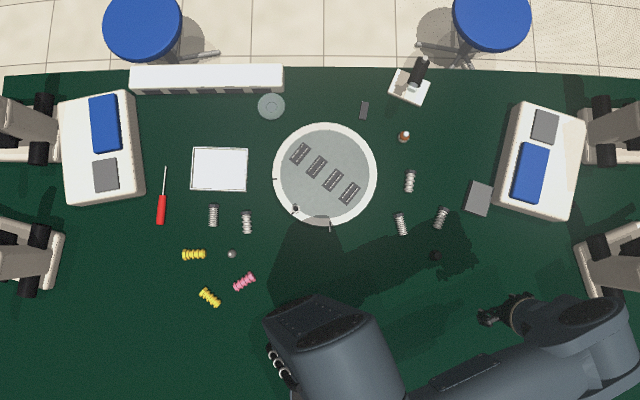

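View pics/scene0.png

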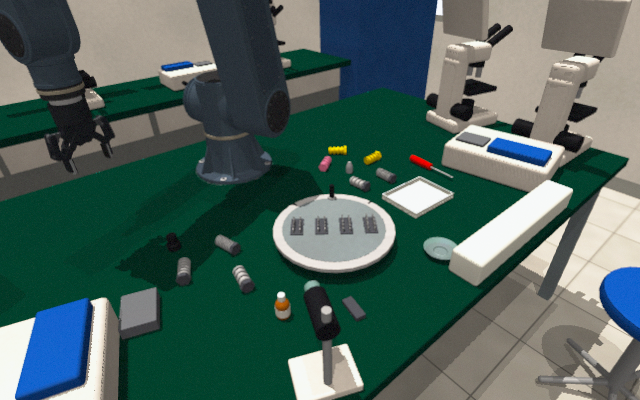

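The top view shows five loose grey spindles, at about (213,214), (247,222), (410,181), (401,224) and (441,218). The tray is at (219,169), the disc at (325,173) and the post near (296,209). The pink and yellow look-alikes at (244,282), (193,254) and (210,297) are to be left alone. Next I'll take an enlarged crop and write the helper.

```bash
cat > h.py <<'E'
import numpy as np, cv2
from cell import monitor, vision
from scipy.spatial.transform import Rotation as R
def cam(n):
    i=vision.camera_info(n); return i["mtx"],i["k1"],i["xyz"],R.from_rotvec(i["orientation"])
def world(n,uv,z):
    m,k,t,r=cam(n)
    p=cv2.undistortPoints(np.array(uv,float).reshape(-1,1,2),m,np.array([k,0,0,0,0.]))[:,0]
    d=r.apply(np.c_[p,np.ones(len(p))]); s=(z-t[2])/d[:,2]
    return t+s[:,None]*d
def pix(n,P):
    m,k,t,r=cam(n); P=np.atleast_2d(P)
    return cv2.projectPoints(r.inv().apply(P-t),np.zeros(3),np.zeros(3),m,np.array([k,0,0,0,0.]))[0][:,0]
def crop(n,x0,y0,w,h,f,name=None,img=None):
    img=vision.read_camera(n)[:,:,::-1] if img is None else img
    c=cv2.resize(np.ascontiguousarray(img[y0:y0+h,x0:x0+w]),None,fx=f,fy=f,interpolation=cv2.INTER_CUBIC)
    if name: cv2.imwrite(f"pics/{name}.png",c)
    return c
def yaw(): # direction of tool x,y in world
    s=monitor.state(); M=R.from_rotvec(s["ee_rot"]).as_matrix(); return s,M
def go(xyz,jaw=None):
    """print tool-frame shift (cm) and turn about tool z (rad) to put TCP at xyz with tool y along world angle jaw (deg)"""
    s,M=yaw(); d=M.T@(np.array(xyz)-s["tool_pos"])*100
    a=0
    if jaw is not None:
        cur=np.degrees(np.arctan2(M[1,1],M[0,1])); a=-((jaw-cur+90)%180-90)
    print("t",round(s["time_s"],2),"tcp",s["tool_pos"].round(4),"tilt",M[:,2].round(3),"q6",s["joints"][5].round(2),"| shift cm",d.round(2),"turn z",np.radians(a).round(3),"F",s["ft_force"].round(1),"w",round(s["gripper_width"],3))
E
python3 - <<'E'
from h import *
img=cv2.imread("pics/top0.png")
a=crop("top",195,195,70,45,5.6,img=img); b=crop("top",385,160,70,75,5.6,img=img); c=crop("top",268,115,115,120,5,img=img)
sc=cv2.imread("pics/scene0.png")
H=np.zeros((600,800,3),np.uint8)
H[:a.shape[0],:a.shape[1]]=a; 
H[:b.shape[0],400:400+b.shape[1]]=b[:, :392+8][:, :400]
d=crop("scene",165,225,95,70,4,img=sc)[:175+100]; e=crop("scene",340,160,65,35,6,img=sc)
H[420-160:420-160+d.shape[0],:d.shape[1]]=d[:340]
e=e[:180,:400]; H[420:420+e.shape[0],400:400+e.shape[1]]=e
cv2.imwrite("pics/crops.png",H); cv2.imwrite("pics/disc.png",c)
E
```

```text
(no output)
```

View pics/crops.png

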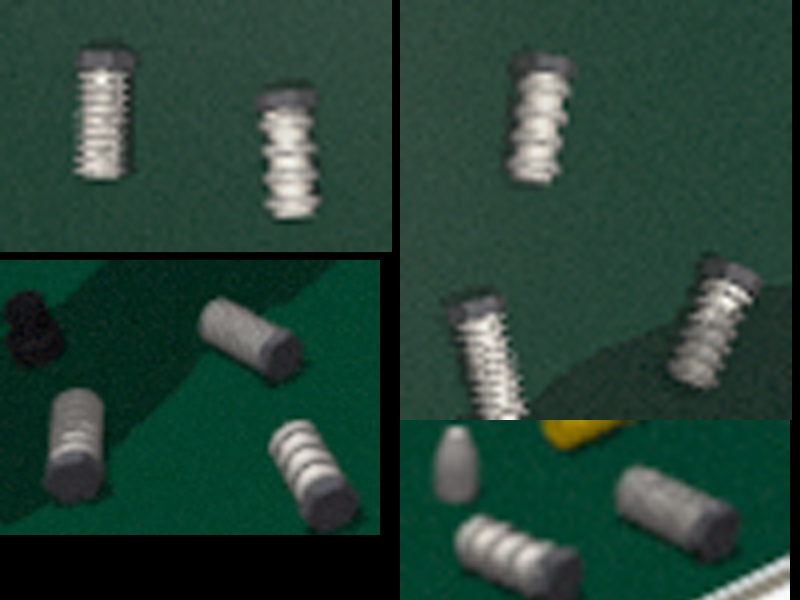

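View pics/disc.png

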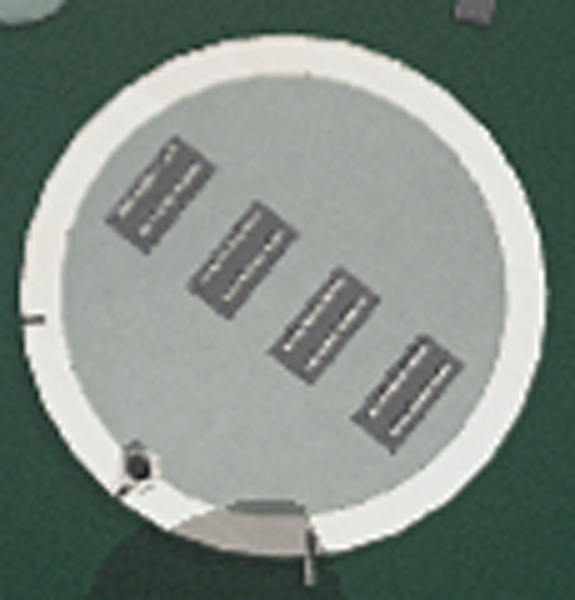

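Reading the crops: (213,214) and (401,224) have many fine crests, so they are fine. (247,222) and (410,181) have 4 thick crests, so they are odd. (441,218) has scallops about 10 mm apart, so it looks coarse. The post is at about (295.5,208) and is parked at lower-left. Next I'll fit the poses and check the pitches numerically.

```bash
cat >> h.py <<'E'
from scipy.optimize import minimize
TH=np.linspace(0,2*np.pi,24,endpoint=False)
def hull(n,x,y,yw,zc,r0=(-.030,.030,.0148),r1=(.030,.040,.0165)):
    P=[]
    for a,b,r in(r0,r1):
        for l in(a,b): P.append(np.c_[np.full(24,l),r*np.cos(TH),r*np.sin(TH)])
    P=np.vstack(P); P[:,2]=np.maximum(P[:,2],-.015); c,s=np.cos(yw),np.sin(yw)
    W=np.c_[x+c*P[:,0]-s*P[:,1],y+s*P[:,0]+c*P[:,1],zc+P[:,2]]
    return cv2.convexHull(pix(n,W).astype(np.float32))[:,0]
def alpha(img):
    f=img.astype(float); s=1-f.min(2)/(f.max(2)+1); return s
def fit(n,img,x,y,yw,zc=.015,win=18,s_bg=None):
    c=pix(n,[x,y,zc])[0].round().astype(int); x0,y0=c-win
    s=alpha(img)[y0:y0+2*win,x0:x0+2*win]; bg=np.percentile(s,70) if s_bg is None else s_bg; fg=np.percentile(s,5)
    m=np.clip((bg-s)/(bg-fg)*1.15-.1,0,1); K=8
    def cost(p):
        h=hull(n,p[0]/1e3,p[1]/1e3,p[2],zc); q=((h-[x0,y0]+.5)*K*16-8).round().astype(np.int32)
        r=np.zeros((2*win*K,2*win*K),np.float32); cv2.fillConvexPoly(r,q,1,shift=4)
        return ((cv2.resize(r,(2*win,2*win),interpolation=cv2.INTER_AREA)-m)**2).sum()
    b=None
    for d in(-.15,0,.15):
        o=minimize(cost,[x*1e3,y*1e3,yw+d],method="Nelder-Mead",options=dict(initial_simplex=np.array([[x*1e3,y*1e3,yw+d]]*4)+np.vstack([np.zeros(3),np.diag([4,4,.15])]),xatol=.02,fatol=.005))
        if b is None or o.fun<b.fun:b=o
    return b.x[0]/1e3,b.x[1]/1e3,b.x[2],b.fun
def prof(n,img,x,y,yw,zt=.026):
    l=np.arange(-.028,.0281,.0005); v=0
    g=img.astype(np.float32).sum(2)
    for w in(-.010,-.005,0,.005,.010):
        P=np.c_[x+l*np.cos(yw)-w*np.sin(yw),y+l*np.sin(yw)+w*np.cos(yw),np.full(len(l),zt)]; p=pix(n,P).astype(np.float32)
        q=cv2.remap(g,p[:,:1],p[:,1:],cv2.INTER_CUBIC)[:,0]; q=q-np.polyval(np.polyfit(l,q,3),l); 
        v=v+np.array([abs((q*np.hanning(len(l))*np.exp(-2j*np.pi*l/p_)).sum()) for p_ in(.006,.010,.015)])
    return v.round()
E
python3 - <<'E'
from h import *
img=cv2.imread("pics/top0.png"); sc=cv2.imread("pics/scene0.png")
for k,uh,ut in(("A",(214,204),(213,226)),("B",(246,213),(247,233)),("C",(410,172),(409.5,191.5)),("D",(399,215),(403.5,235)),("E",(444,209),(438,228))):
    a,b=world("top",[uh,ut],.015); d=a-b; yw=np.arctan2(d[1],d[0]); c=(a+b)/2-.005*d/np.linalg.norm(d)
    r=fit("top",img,c[0],c[1],yw)
    r2=fit("scene",sc,r[0],r[1],r[2],win=24)
    print(k,np.round(r,4),"scene",np.round(r2,4),prof("top",img,*r[:3]),prof("scene",sc,*r2[:3]))
# disc circle
g=alpha(img); p=world("top",[(272.3,174),(377,174),(325,123),(325,226)],.045); print("disc ext",p.round(4))
print("post top",world("top",[(295.3,207.6)],.09).round(4))
print("lanes",world("top",[(268+x/5,115+y/5) for x,y in((161,194),(244,259),(325,325),(407,392))],.067).round(4))
print("tray",world("top",[(192,147),(247.5,149),(246,191.5),(190.5,189.5)],.018).round(4))
go([.2,-.458,.231])
E
```

```text
A [ 4.41700e-01  3.50400e-01 -1.06000e-02  1.41036e+01] scene [ 4.411000e-01  3.510000e-01 -2.040000e-02  3.771859e+02] [4961. 2516. 1709.] [ 127.  956. 1189.]
B [ 0.4198  0.2431  0.0937 21.2393] scene [4.197000e-01 2.437000e-01 7.920000e-02 5.382018e+02] [ 728. 3606. 8134.] [  163.  1039. 11257.]
C [ 0.5537 -0.2742 -0.1542 15.5948] scene [ 0.5538 -0.2755 -0.1558 24.0836] [ 890. 2199. 7739.] [  251.   511. 14160.]
D [ 0.4159 -0.2464  0.2503 23.9055] scene [ 0.4145 -0.2472  0.2405 30.3194] [4603. 2578. 2119.] [ 277.  546. 1667.]
E [ 0.4365 -0.3726 -0.4207 22.1192] scene [ 0.4355 -0.3731 -0.4236 63.2338] [ 619. 8061. 2132.] [ 546. 2754. 1710.]
disc ext [[ 0.5741  0.159   0.045 ]
 [ 0.5755 -0.1679  0.045 ]
 [ 0.737  -0.0049  0.045 ]
 [ 0.4128 -0.0058  0.045 ]]
post top [[0.4666 0.0836 0.09  ]]
lanes [[ 0.6339  0.0714  0.067 ]
 [ 0.5937  0.0201  0.067 ]
 [ 0.5531 -0.0297  0.067 ]
 [ 0.5121 -0.0799  0.067 ]]
tray [[0.6657 0.424  0.018 ]
 [0.6586 0.243  0.018 ]
 [0.5217 0.2453 0.018 ]
 [0.5277 0.4246 0.018 ]]
t 0.1 tcp [ 0.2    -0.4579  0.2309] tilt [-0.     0.001 -1.   ] q6 1.57 | shift cm [-0.    0.01 -0.01] turn z 0.0 F [-0.2 -0.4  0.5] w 0.998
```

Both cameras agree to about 1 mm. A (213,214) and D (401,224) are fine, E (441,218) is coarse, and B (247,222) and C (410,181) are odd. Next I'll go to the post.

```bash
python3 -c "
from h import *
go([.464,.085,.15],75)"
```

```text
t 0.1 tcp [ 0.2    -0.4579  0.2309] tilt [-0.     0.001 -1.   ] q6 1.57 | shift cm [ 45.92 -39.18   8.13] turn z 0.674 F [-0.2 -0.4  0.5] w 0.998
```

```bash
M='python3 -m handwheel'
for i in 1 2 3; do $M '{"translation":[[3.06,-2.61,0.54],[3.06,-2.61,0.54],[3.06,-2.61,0.54],[3.06,-2.61,0.54],[3.06,-2.61,0.54]],"rotation":[[0,0,0],[0,0,0],[0,0,0],[0,0,0],[0,0,0]],"claw":[0.5,0.5,0.5,0.5,0.5]}' 20; done
$M '{"translation":[[0,0,0],[0,0,0],[0,0,0],[0,0,0],[0,0,0]],"rotation":[[0,0,0.135],[0,0,0.135],[0,0,0.135],[0,0,0.135],[0,0,0.134]],"claw":[0.5,0.5,0.5,0.5,0.5]}'
python3 -c "
from h import *
go([.464,.085,.062],75)"
```

```text
time_s: 0.72
tool_pos: [0.2883, -0.2761, 0.204]
ee_rot: [-3.075, -0.642, 0.0]
ft_force: [0.3, -0.4, 0.1]
gripper_width: 0.501
time_s: 1.35
tool_pos: [0.3764, -0.0952, 0.1771]
ee_rot: [3.075, 0.642, -0.0]
ft_force: [-0.4, 0.0, -0.1]
gripper_width: 0.499
time_s: 1.98
tool_pos: [0.4643, 0.0856, 0.1499]
ee_rot: [3.075, 0.643, -0.001]
ft_force: [0.5, -1.4, 0.4]
gripper_width: 0.5
time_s: 2.6
tool_pos: [0.4625, -0.0265, 0.1502]
ee_rot: [-3.043, 0.182, 0.017]
ft_force: [-0.1, -0.2, 0.1]
gripper_width: 0.502
t 2.6 tcp [ 0.4625 -0.0265  0.1502] tilt [-0.006  0.093 -0.996] q6 3.14 | shift cm [ -1.03 -10.23   9.82] turn z 0.142 F [-0.1 -0.2  0.1] w 0.502
```

Joint 6 hit its limit, so I'll take the equivalent half-turn grasp the other way.

```bash
M='python3 -m handwheel'
for i in 1 2 3; do $M '{"translation":[[0,0,0],[0,0,0],[0,0,0],[0,0,0],[0,0,0]],"rotation":[[0,0,-0.185],[0,0,-0.185],[0,0,-0.185],[0,0,-0.185],[0,0,-0.185]],"claw":[0.5,0.5,0.5,0.5,0.5]}' | grep -A1 pos; done
cat >> h.py <<'E'
def lvl():
    s,M=yaw(); v=np.cross(M.T@M[:,2],M.T@[0,0,-1]); print("level rotvec tool",v.round(4))
E
python3 -c "
from h import *
go([.464,.085,.062],75);lvl()"
```

```text
tool_pos: [0.4625, -0.0255, 0.1501]
ee_rot: [-2.804, -1.209, -0.047]
tool_pos: [0.4625, -0.0255, 0.1501]
ee_rot: [-1.984, -2.35, -0.102]
tool_pos: [0.4625, -0.0255, 0.1501]
ee_rot: [-0.735, -3.023, -0.137]
t 4.47 tcp [ 0.4625 -0.0255  0.1501] tilt [-0.006  0.092 -0.996] q6 0.36 | shift cm [4.5  9.14 9.79] turn z -0.217 F [ 0.5 -0.1 -0.7] w 0.5
level rotvec tool [ 0.0791 -0.0479 -0.    ]
```

```bash
M='python3 -m handwheel'
$M '{"translation":[[0,0,0],[0,0,0],[0,0,0],[0,0,0],[0,0,0]],"rotation":[[0.04,-0.024,0],[0.039,-0.024,0],[0,0,-0.1],[0,0,-0.117],[0,0,0]],"claw":[0.5,0.5,0.5,0.5,0.5]}' | grep -A1 pos
python3 -c "
from h import *
go([.464,.085,.13],75);lvl()"
```

```text
tool_pos: [0.4626, -0.0255, 0.1502]
ee_rot: [-0.418, -3.113, -0.0]
t 5.1 tcp [ 0.4626 -0.0255  0.1502] tilt [-0.  0. -1.] q6 0.21 | shift cm [ 2.78 10.69  2.02] turn z -0.005 F [-1.5 -0.3 -0. ] w 0.5
level rotvec tool [-0.     -0.0003 -0.    ]
```

```bash
M='python3 -m handwheel'
$M '{"translation":[[0.7,2.7,0],[0.7,2.7,0],[0.7,2.65,0],[0.68,2.64,0],[0,0,2]],"rotation":[[0,0,0],[0,0,0],[0,0,0],[0,0,0],[0,0,0]],"claw":[0.5,0.5,0.5,0.5,0.5]}' | grep -A1 pos
$M '{"translation":[[0,0,1.5],[0,0,1.5],[0,0,1.5],[0,0,1.5],[0,0,0.8]],"rotation":[[0,0,0],[0,0,0],[0,0,0],[0,0,0],[0,0,0]],"claw":[0.5,0.5,0.5,0.5,0.4]}' 
$M '{"translation":[[0,0,0],[0,0,0],[0,0,0],[0,0,0],[0,0,0]],"rotation":[[0,0,0],[0,0,0],[0,0,0],[0,0,0],[0,0,0]],"claw":[0.35,0.3,0.27,0.27,0.27]}' 
python3 -c "
from h import *
go([.4373,.0358,.062])
i=crop('scene',250,160,170,120,4.5,'post1')"
```

```text
tool_pos: [0.4649, 0.0865, 0.131]
ee_rot: [0.419, 3.111, 0.002]
time_s: 6.35
tool_pos: [0.4637, 0.0847, 0.0614]
ee_rot: [-0.418, -3.113, 0.0]
ft_force: [0.5, 0.0, 0.1]
gripper_width: 0.398
time_s: 6.98
tool_pos: [0.4641, 0.085, 0.0625]
ee_rot: [0.417, 3.113, 0.0]
ft_force: [0.1, 0.1, 0.3]
gripper_width: 0.274
t 6.97 tcp [0.4641 0.085  0.0625] tilt [ 0.  0. -1.] q6 0.45 | shift cm [ 1.3  -5.45  0.05] turn z 0.0 F [0.1 0.1 0.3] w 0.274
```

View pics/post1.png

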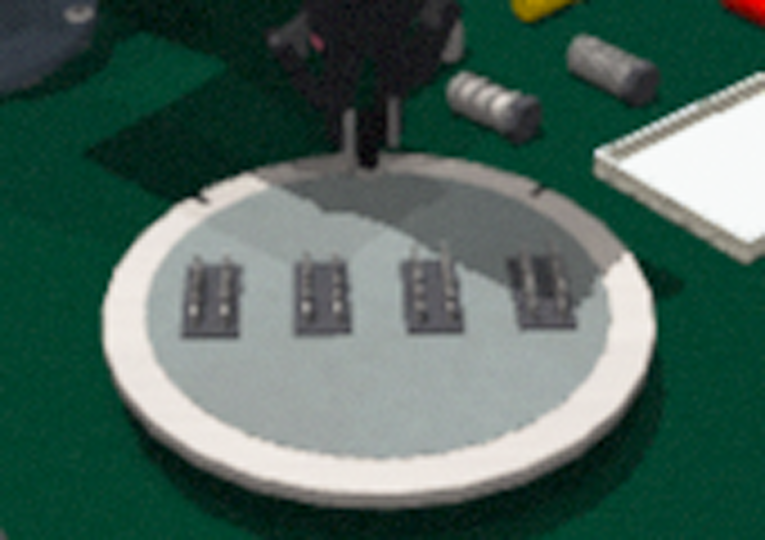

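The post stands between the fingers at crop (368,150). Now I'll sweep along the arc.

```bash
M='python3 -m handwheel'
$M '{"translation":[[0.33,-1.09,0],[0.3,-1.09,0],[0.26,-1.09,0],[0.22,-1.09,0],[0.19,-1.09,0]],"rotation":[[0,0,0],[0,0,0],[0,0,0],[0,0,0],[0,0,0]],"claw":[0.27,0.27,0.27,0.27,0.27]}' 
$M '{"translation":[[-0.09,-1.09,0],[-0.14,-1.09,0],[-0.19,-1.09,0],[-0.24,-1.09,0],[-0.29,-1.09,0]],"rotation":[[0,0,0],[0,0,0],[0,0,0],[0,0,0],[0,0,0]],"claw":[0.27,0.27,0.27,0.27,0.27]}' 
$M '{"translation":[[0,0,0],[0,0,0],[0,0,0],[0,0,0],[0,0,0]],"rotation":[[0,0,0],[0,0,0],[0,0,0],[0,0,0],[0,0,0]],"claw":[0.27,0.27,0.35,0.5,0.5]}' 
$M '{"translation":[[0,0,-1.5],[0,0,-2.5],[0,0,-2.5],[0,0,-2.5],[0,0,-2]],"rotation":[[0,0,0],[0,0,0],[0,0,0],[0,0,0],[0,0,0]],"claw":[0.5,0.5,0.5,0.6,0.7]}' 
python3 -c "
from h import *
go([.4159,-.2464,.15],np.degrees(.25)+90)
i=crop('scene',250,160,170,120,4.5,'post2')"
```

```text
time_s: 7.65
tool_pos: [0.4367, 0.0352, 0.0624]
ee_rot: [0.417, 3.114, 0.0]
ft_force: [1.6, 1.0, 0.0]
gripper_width: 0.273
time_s: 8.28
tool_pos: [0.432, -0.0201, 0.0624]
ee_rot: [0.417, 3.114, 0.0]
ft_force: [-0.6, -0.2, 0.6]
gripper_width: 0.272
time_s: 8.9
tool_pos: [0.432, -0.0192, 0.0624]
ee_rot: [0.417, 3.114, 0.0]
ft_force: [0.1, -0.6, 0.4]
gripper_width: 0.499
time_s: 9.52
tool_pos: [0.4321, -0.0192, 0.1734]
ee_rot: [0.417, 3.113, 0.0]
ft_force: [0.2, -0.6, 0.1]
gripper_width: 0.702
t 9.53 tcp [ 0.4321 -0.0192  0.1734] tilt [ 0.001  0.    -1.   ] q6 0.22 | shift cm [ -4.41 -22.34   2.34] turn z -0.516 F [ 0.2 -0.6  0.1] w 0.702
```

View pics/post2.png

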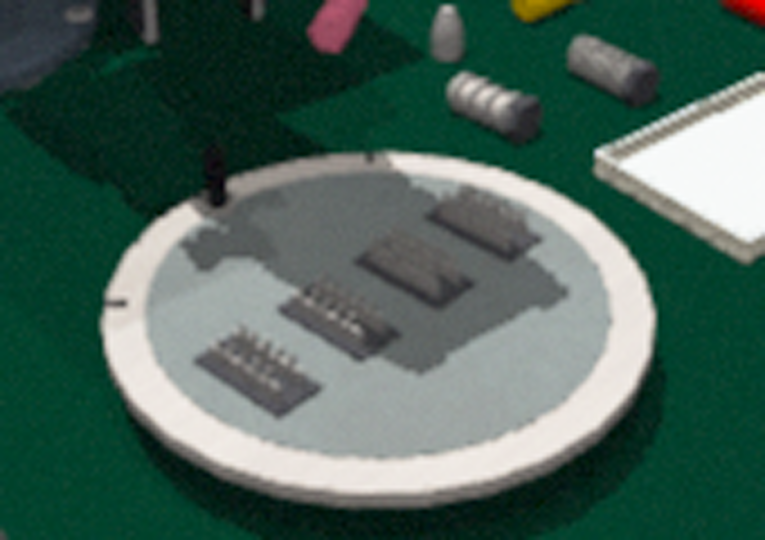

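The disc is now at the middle position, with the post at crop (215,178). Next is fine spindle D.

```bash
M='python3 -m handwheel'
$M '{"translation":[[-0.74,-3.72,0.39],[-0.74,-3.72,0.39],[-0.74,-3.72,0.39],[-0.74,-3.72,0.39],[-0.74,-3.72,0.39]],"rotation":[[0,0,0],[0,0,0],[0,0,0],[0,0,0],[0,0,0]],"claw":[0.7,0.7,0.7,0.7,0.7]}' | grep -A1 pos
$M '{"translation":[[-0.74,-3.72,0.39],[0,0,0],[0,0,0],[0,0,0],[0,0,0]],"rotation":[[0,0,0],[0,0,-0.172],[0,0,-0.172],[0,0,-0.172],[0,0,0]],"claw":[0.7,0.7,0.7,0.7,0.7]}' | grep -A1 pos
python3 - <<'E'
from h import *
go([.4152,-.2468,.06],np.degrees(.247)+90)
img=vision.read_camera("top")[:,:,::-1]
cv2.imwrite("pics/t2.png",img); crop("top",268,115,115,120,5,"disc2",img=img)
E
```

```text
tool_pos: [0.4184, -0.2096, 0.1524]
ee_rot: [0.417, 3.114, 0.0]
tool_pos: [0.416, -0.2462, 0.1486]
ee_rot: [0.39, -3.117, -0.0]
t 10.82 tcp [ 0.416  -0.2462  0.1486] tilt [-0.  0. -1.] q6 -0.78 | shift cm [ 0.09 -0.04  8.86] turn z 0.002 F [ 0.1 -0.5 -0.3] w 0.701
```

View pics/disc2.png

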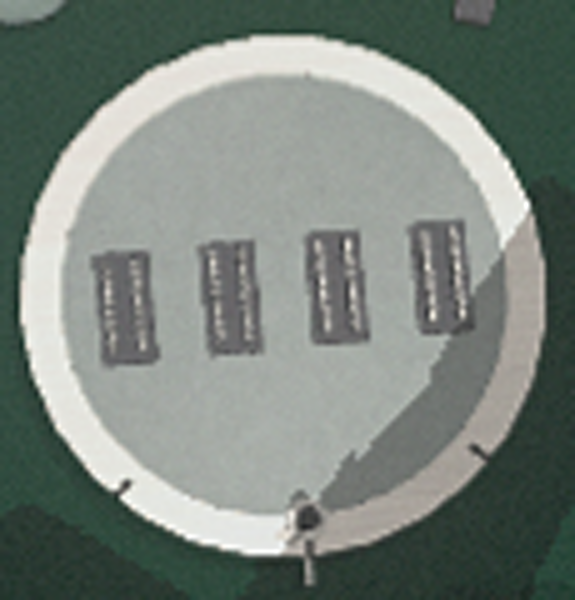

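Four lanes now run roughly along world x; their dark base centres are at crop (126,308), (231,297), (337,287) and (442,277). I'll fit them to sub-pixel accuracy.

```bash
cat > lanes.py <<'E'
from h import *
def lanes(img,c=((126,308),(231.5,297),(337.5,287),(442,277))):
    g=cv2.cvtColor(np.ascontiguousarray(img),cv2.COLOR_BGR2GRAY).astype(np.float32); out=[]
    for x,y in c:
        u,v=268+x/5-.4,115+y/5-.4; U,V=int(round(u)),int(round(v)); s=cv2.resize(g[V-14:V+15,U-9:U+10],None,fx=8,fy=8,interpolation=cv2.INTER_LINEAR)
        bg=np.median(np.r_[s[:12].ravel(),s[-12:].ravel()]); m=(s<(bg+95)/2).astype(np.uint8)
        m=cv2.morphologyEx(m,cv2.MORPH_CLOSE,np.ones((25,25),np.uint8)); k=max(cv2.findContours(m,0,1)[0],key=cv2.contourArea)
        r=cv2.minAreaRect(k); out.append((U-9+(r[0][0]+.5)/8-.5,V-14+(r[0][1]+.5)/8-.5)); print(np.round(r[1],1)/8,round(r[2],1),bg)
    w=world("top",out,.048)[:,:2]; C=w.mean(0); d=(w-C).T@np.array([99,33,-33,-99.])
    phi=np.arctan2(d[1],d[0])-np.pi/2; n=np.array([-np.sin(phi),np.cos(phi)])
    print("C",C.round(4),"phi",phi.round(4),"res mm",((w-C-np.outer([.099,.033,-.033,-.099],n))*1e3).round(2).tolist())
    return w,C,phi
if __name__=="__main__":
    lanes(cv2.imread("pics/t2.png"))
    print("disc C", world("top",[((272.3+377)/2,(123+226)/2)],.045))
    print("post",world("top",[(268+306/5-.4,115+518/5-.4)],.09))
E
python3 lanes.py
```

```text
[23.25   11.8875] 84.3 163.89062
[23.0625 11.7625] 86.7 166.1875
[23.0625 11.7875] 85.0 166.125
[26.7125 15.325 ] 85.2 164.5625
C [ 0.5758 -0.0046] phi 0.0775 res mm [[-1.21, 1.23], [0.32, 1.43], [2.33, 1.8], [-1.44, -4.46]]
disc C [[ 0.57303307 -0.00426189  0.045     ]]
post [[ 0.43524966 -0.01669248  0.09      ]]
```

```bash
M='python3 -m handwheel'
$M '{"translation":[[0.09,-0.04,3],[0,0,3],[0,0,3],[0,0,2.5],[0,0,2]],"rotation":[[0,0,0],[0,0,0],[0,0,0],[0,0,0],[0,0,0]],"claw":[0.7,0.7,0.7,0.7,0.7]}'
python3 -c "
from h import *
go([.4152,-.2468,.002],np.degrees(.247)+90)"
```

```text
time_s: 11.5
tool_pos: [0.415, -0.2466, 0.0128]
ee_rot: [0.384, -3.118, -0.001]
ft_force: [0.4, 0.5, 0.4]
gripper_width: 0.699
t 11.5 tcp [ 0.415  -0.2466  0.0128] tilt [-0.  0. -1.] q6 -0.78 | shift cm [-0.01 -0.02  1.08] turn z -0.002 F [0.4 0.5 0.4] w 0.699
```

Lane 4's fit is spoiled by a shadow; I'll refit it once the shadow is gone. Grasping D first.

```bash
M='python3 -m handwheel'
$M '{"translation":[[0,0,0.5],[0,0,0.4],[0,0,0],[0,0,0],[0,0,0]],"rotation":[[0,0,0],[0,0,0],[0,0,0],[0,0,0],[0,0,0]],"claw":[0.7,0.6,0.4,0.25,0.25]}' 50
$M '{"translation":[[0,0,0],[0,0,0],[0,0,-1],[0,0,-2],[0,0,-3]],"rotation":[[0,0,0],[0,0,0],[0,0,0],[0,0,0],[0,0,0]],"claw":[0.2,0.2,0.2,0.2,0.2]}' 
$M '{"translation":[[0,0,-3],[0,0,-3],[0,0,0],[0,0,0],[0,0,0]],"rotation":[[0,0,0],[0,0,0],[0,0,0],[0,0,0],[0,0,0]],"claw":[0.2,0.2,0.2,0.2,0.2]}'
python3 - <<'E'
from h import *
img=vision.read_camera("top")[:,:,::-1]; cv2.imwrite("pics/t3.png",img)
sc=vision.read_camera("scene")[:,:,::-1]; cv2.imwrite("pics/s3.png",sc)
s,M=yaw(); c=pix("scene",s["tool_pos"])[0].astype(int); print(c)
crop("scene",c[0]-60,c[1]-45,120,90,6,"held1",img=sc)
# disc rim circle fit
g=cv2.cvtColor(np.ascontiguousarray(cv2.imread("pics/t2.png")),cv2.COLOR_BGR2GRAY).astype(np.float32)
pts=[]
for a in np.radians(np.arange(0,360,4)):
    r=np.arange(.150,.180,.0005); P=np.c_[.573+r*np.cos(a),-.0045+r*np.sin(a),np.full(len(r),.045)]; p=pix("top",P).astype(np.float32)
    q=cv2.remap(g,p[:,:1],p[:,1:],cv2.INTER_LINEAR)[:,0]; q=cv2.GaussianBlur(q[:,None],(1,9),0)[:,0]; d=np.diff(q); i=d.argmin()
    if d[i]<-2.5 and 3<i<55: pts.append(P[i,:2])
pts=np.array(pts); ok=np.ones(len(pts),bool)
for _ in range(4):
    A=np.c_[2*pts[ok],np.ones(ok.sum())]; s=np.linalg.lstsq(A,(pts[ok]**2).sum(1),rcond=None)[0]; r=np.sqrt(s[2]+s[0]**2+s[1]**2)
    e=np.hypot(*(pts-s[:2]).T)-r; ok=abs(e)<.0025
print("C",s[:2],"r",r,ok.sum(),len(pts),e[ok].std())
E
```

```text
time_s: 12.12
tool_pos: [0.4157, -0.2472, 0.0057]
ee_rot: [-0.39, 3.116, -0.001]
ft_force: [-1.3, 0.5, 6.7]
gripper_width: 0.326
time_s: 12.75
tool_pos: [0.4149, -0.2467, 0.0658]
ee_rot: [0.391, -3.117, -0.001]
ft_force: [0.4, 0.5, -1.6]
gripper_width: 0.324
time_s: 13.38
tool_pos: [0.4148, -0.2466, 0.1242]
ee_rot: [0.391, -3.116, -0.001]
ft_force: [-0.3, -0.6, -1.9]
gripper_width: 0.325
[218 210]
C [ 0.57756089 -0.0029509 ] r 0.16374208512808763 90 90 0.0006001204405703007
```

View pics/held1.png

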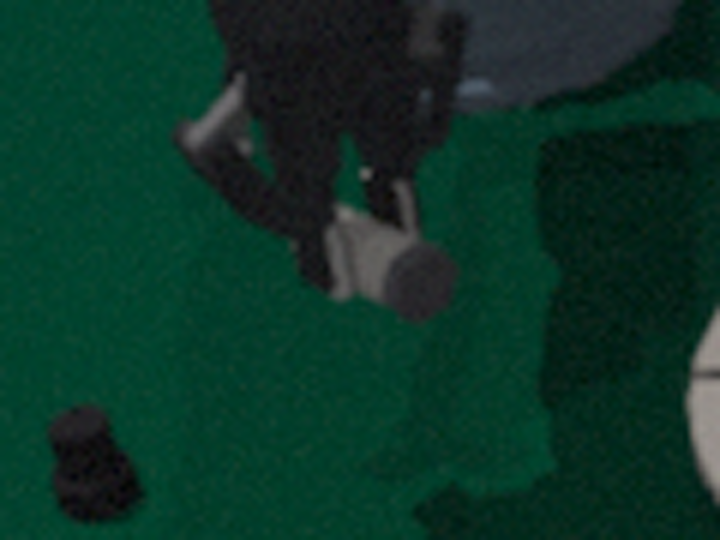

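D is held level, with its head at crop (420,280). The rim fit gives the disc centre as (0.5776,-0.0030), which agrees with lanes 1–3, and phi is about 0.104. I'll carry D to lane fine_b.

```bash
cat >> h.py <<'E'
C=np.array([.5776,-.0030]); PHI=.104
LY=dict(fa=.099,fb=.033,ca=-.033,cb=-.099)
def lane(k,ax=0):  # lane point, ax = shift along lane
    return C+np.array([-np.sin(PHI),np.cos(PHI)])*LY[k]+np.array([np.cos(PHI),np.sin(PHI)])*ax
E
python3 -c "
from h import *
p=lane('fb',-.001);print(p);go([*p,.11],np.degrees(PHI)+90)"
```

```text
[0.57317959 0.02971788]
t 13.47 tcp [ 0.4149 -0.2467  0.1243] tilt [-0.001  0.001 -1.   ] q6 -0.79 | shift cm [-22.17  22.87   1.44] turn z 0.146 F [ 0.8 -0.1 -2.1] w 0.326
```

```bash
M='python3 -m handwheel'
$M '{"translation":[[-2.21,2.28,0],[-2.22,2.29,0],[-2.22,2.29,0],[-2.22,2.29,0],[-2.22,2.29,0]],"rotation":[[0,0,0],[0,0,0],[0,0,0],[0,0,0],[0,0,0]],"claw":[0.2,0.2,0.2,0.2,0.2]}' | grep -A1 pos
$M '{"translation":[[-2.22,2.29,0],[-2.22,2.29,0],[-2.22,2.29,0],[-2.22,2.29,0],[-2.22,2.29,0]],"rotation":[[0,0,0],[0,0,0],[0,0,0],[0,0,0],[0,0,0]],"claw":[0.2,0.2,0.2,0.2,0.2]}' | grep -A1 pos
$M '{"translation":[[0,0,0],[0,0,0],[0,0,0],[0,0,0.7],[0,0,0.7]],"rotation":[[0,0,0.073],[0,0,0.073],[0,0,0],[0,0,0],[0,0,0]],"claw":[0.2,0.2,0.2,0.2,0.2]}'
python3 - <<'E'
from h import *
p=lane('fb',-.001);go([*p,.08],np.degrees(PHI)+90)
sc=vision.read_camera("scene")[:,:,::-1]; cv2.imwrite("pics/s4.png",sc)
t=vision.read_camera("top")[:,:,::-1]; cv2.imwrite("pics/t4.png",t)
crop("scene",270,160,130,95,6,"held2",img=sc)
E
```

```text
tool_pos: [0.4947, -0.1076, 0.1245]
ee_rot: [0.391, -3.117, -0.0]
tool_pos: [0.574, 0.0307, 0.1245]
ee_rot: [0.391, -3.116, -0.0]
time_s: 15.35
tool_pos: [0.5736, 0.0296, 0.1103]
ee_rot: [0.164, -3.137, -0.0]
ft_force: [-0.0, -0.7, -1.8]
gripper_width: 0.325
t 15.35 tcp [0.5736 0.0296 0.1103] tilt [-0.  0. -1.] q6 -0.05 | shift cm [0.04 0.01 3.03] turn z 0.0 F [-0.  -0.7 -1.8] w 0.325
```

View pics/held2.png

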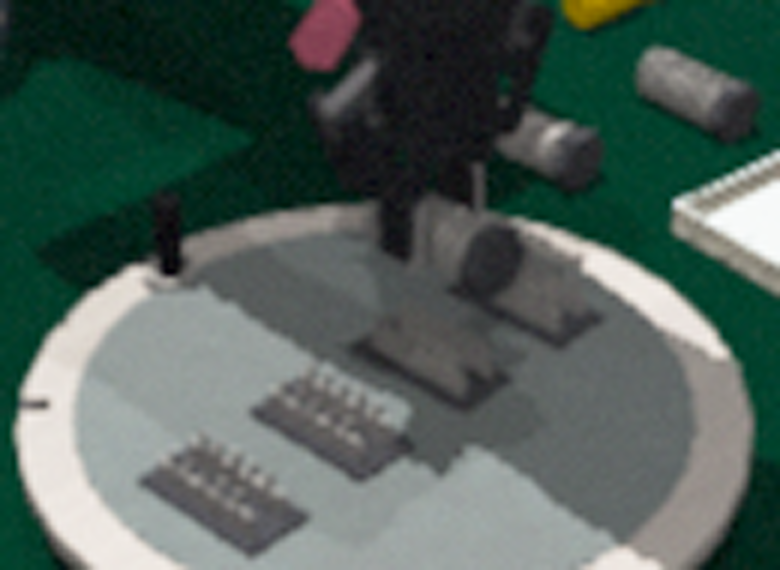

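The spindle hangs above fine_b with its head forward. I'll lower it gently and watch the force; the seat is expected at TCP z≈0.0645, or ≈0.0695 if it rides on the crests.

```bash
M='python3 -m handwheel'
$M '{"translation":[[0.04,0,1],[0,0,1],[0,0,1],[0,0,0.6],[0,0,0.2]],"rotation":[[0,0,0],[0,0,0],[0,0,0],[0,0,0],[0,0,0]],"claw":[0.2,0.2,0.2,0.2,0.2]}' | egrep 'pos|for|wid'
$M '{"translation":[[0,0,0.1],[0,0,0.1],[0,0,0.1],[0,0,0],[0,0,0]],"rotation":[[0,0,0],[0,0,0],[0,0,0],[0,0,0],[0,0,0]],"claw":[0.2,0.2,0.2,0.2,0.2]}' | egrep 'pos|for|wid'
$M '{"translation":[[0,0,0.1],[0,0,0.1],[0,0,0],[0,0,0],[0,0,0]],"rotation":[[0,0,0],[0,0,0],[0,0,0],[0,0,0],[0,0,0]],"claw":[0.2,0.2,0.2,0.2,0.2]}' | egrep 'pos|for|wid'
```

```text
tool_pos: [0.5732, 0.0297, 0.0725]
ft_force: [0.5, -0.3, -1.2]
gripper_width: 0.321
tool_pos: [0.5734, 0.0297, 0.0701]
ft_force: [-0.4, 0.5, -2.2]
gripper_width: 0.33
tool_pos: [0.5734, 0.0297, 0.068]
ft_force: [0.2, -0.2, -1.7]
gripper_width: 0.323
```

```bash
M='python3 -m handwheel'
for i in 1 2 3; do $M '{"translation":[[0,0,0.1],[0,0,0],[0,0,0.05],[0,0,0],[0,0,0]],"rotation":[[0,0,0],[0,0,0],[0,0,0],[0,0,0],[0,0,0]],"claw":[0.2,0.2,0.2,0.2,0.2]}' | egrep 'pos|for'; done
```

```text
tool_pos: [0.5734, 0.0297, 0.0665]
ft_force: [-0.3, 0.4, -1.0]
tool_pos: [0.5734, 0.0297, 0.065]
ft_force: [1.3, -0.3, -1.1]
tool_pos: [0.5738, 0.0295, 0.0641]
ft_force: [-0.9, -3.2, 8.4]
```

Contact came at about 0.0645, which is the seated height and not the riding height. I'll release it, retreat and check while heading to the coarse spindle E.

```bash
M='python3 -m handwheel'
$M '{"translation":[[0,0,-0.05],[0,0,0],[0,0,0],[0,0,0],[0,0,0]],"rotation":[[0,0,0],[0,0,0],[0,0,0],[0,0,0],[0,0,0]],"claw":[0.2,0.35,0.45,0.53,0.53]}' | egrep 'pos|for|wid'
$M '{"translation":[[0,0,-0.5],[0,0,-1],[0,0,-2],[0,0,-2],[0,0,-2]],"rotation":[[0,0,0],[0,0,0],[0,0,0],[0,0,0],[0,0,0]],"claw":[0.53,0.53,0.53,0.53,0.53]}' | egrep 'pos|for|wid'
python3 -c "
from h import *
go([.4361,-.3729,.139],np.degrees(-.422)+90)"
```

```text
tool_pos: [0.5733, 0.0298, 0.0639]
ft_force: [-0.5, 0.2, -0.5]
gripper_width: 0.53
tool_pos: [0.5735, 0.0297, 0.1405]
ft_force: [-0.0, -0.3, 0.4]
gripper_width: 0.531
t 20.45 tcp [0.5735 0.0297 0.1405] tilt [ 0.001  0.    -1.   ] q6 -0.05 | shift cm [ 17.83 -38.62   0.13] turn z 0.526 F [-0.  -0.3  0.4] w 0.531
```

```bash
M='python3 -m handwheel'
for i in 1 2; do $M '{"translation":[[1.78,-3.86,0],[1.78,-3.86,0],[1.78,-3.86,0],[1.78,-3.86,0],[1.78,-3.86,0]],"rotation":[[0,0,0],[0,0,0],[0,0,0],[0,0,0],[0,0,0]],"claw":[0.7,0.7,0.7,0.7,0.7]}' | egrep 'pos|for|wid'; done
$M '{"translation":[[0,0,0],[0,0,0],[0,0,0],[0,0,1],[0,0,1]],"rotation":[[0,0,0.176],[0,0,0.175],[0,0,0.175],[0,0,0],[0,0,0]],"claw":[0.7,0.7,0.7,0.7,0.7]}' | egrep 'pos|for|wid'
python3 - <<'E'
from h import *
go([.4361,-.3729,.006],np.degrees(-.422)+90)
sc=vision.read_camera("scene")[:,:,::-1]; cv2.imwrite("pics/s5.png",sc)
t=vision.read_camera("top")[:,:,::-1]; cv2.imwrite("pics/t5.png",t)
a=crop("scene",275,170,110,95,7,img=sc); cv2.imwrite("pics/seat1.png",a[:600,:780])
p=lane('fb')
print(fit("top",t,p[0],p[1],.104,zc=.0739,s_bg=.25)); 
import lanes; lanes.lanes(t)
E
```

```text
tool_pos: [0.5045, -0.1728, 0.1399]
ft_force: [1.2, -0.3, 0.6]
gripper_width: 0.701
tool_pos: [0.4358, -0.3741, 0.1399]
ft_force: [0.8, -1.0, 0.2]
gripper_width: 0.697
tool_pos: [0.4362, -0.3726, 0.1184]
ft_force: [-0.3, 0.6, 0.5]
gripper_width: 0.704
t 22.32 tcp [ 0.4362 -0.3726  0.1184] tilt [ 0. -0. -1.] q6 -0.29 | shift cm [ 1.000e-02 -3.000e-02  1.124e+01] turn z 0.004 F [-0.3  0.6  0.5] w 0.704
(np.float64(0.5743130247413561), np.float64(-0.0025161114050984193), np.float64(-0.034057977363886965), np.float64(905.0337985701393))
[23.4625 11.825 ] 84.1 163.8125
[26.8125 12.1   ] 85.6 165.52734
[23.2125 11.8   ] 85.0 165.64844
[23.0375 11.8375] 85.1 165.76172
C [ 0.5784 -0.0029] phi 0.0925 res mm [[-1.94, -0.62], [3.46, 0.8], [-1.1, 0.03], [-0.43, -0.2]]
```

View pics/seat1.png

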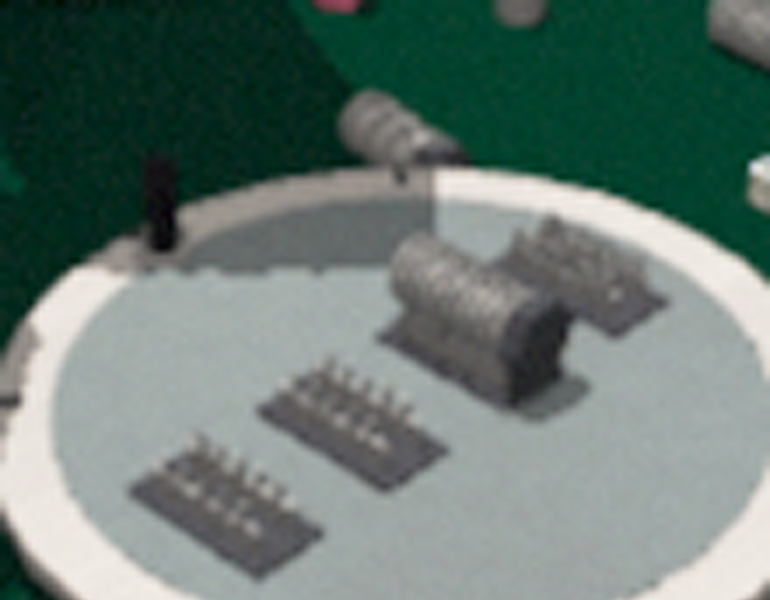

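D lies straight in fine_b, down on the plates (crop (470,320)). Refitting the lanes gives a centre of (0.5772,-0.0032) and phi≈0.10, which is consistent. Now I'll grasp E.

```bash
M='python3 -m handwheel'
sed -i 's/^C=.*/C=np.array([.5773,-.0031]); PHI=.101/' h.py
$M '{"translation":[[0,0,3],[0,0,3],[0,0,3],[0,0,1.5],[0,0,0.7]],"rotation":[[0,0,0],[0,0,0],[0,0,0],[0,0,0],[0,0,0]],"claw":[0.7,0.7,0.7,0.7,0.6]}' | egrep 'pos|for|wid'
$M '{"translation":[[0,0,0],[0,0,0],[0,0,0],[0,0,0],[0,0,0]],"rotation":[[0,0,0],[0,0,0],[0,0,0],[0,0,0],[0,0,0]],"claw":[0.5,0.4,0.3,0.2,0.2]}' 50 | egrep 'pos|for|wid'
$M '{"translation":[[0,0,-1],[0,0,-2],[0,0,-3],[0,0,-3],[0,0,-3]],"rotation":[[0,0,0],[0,0,0],[0,0,0],[0,0,0],[0,0,0]],"claw":[0.2,0.2,0.2,0.2,0.2]}' | egrep 'pos|for|wid'
python3 -c "
from h import *
p=lane('cb',-.0006);go([*p,.125],np.degrees(PHI)+90)"
```

```text
tool_pos: [0.4362, -0.3726, 0.0066]
ft_force: [-0.5, -0.7, 0.7]
gripper_width: 0.598
tool_pos: [0.4368, -0.3731, 0.0081]
ft_force: [-1.7, 0.9, 6.3]
gripper_width: 0.323
tool_pos: [0.4363, -0.3727, 0.1288]
ft_force: [-0.4, -0.2, -1.6]
gripper_width: 0.322
t 24.3 tcp [ 0.4363 -0.3727  0.1288] tilt [ 0.001 -0.    -1.   ] q6 -0.28 | shift cm [-2.61 30.89  0.38] turn z -0.523 F [-0.4 -0.2 -1.6] w 0.322
```

```bash
M='python3 -m handwheel'
$M '{"translation":[[-0.33,3.86,0],[-0.33,3.86,0],[-0.33,3.86,0],[-0.33,3.86,0],[-0.33,3.86,0]],"rotation":[[0,0,0],[0,0,0],[0,0,0],[0,0,0],[0,0,0]],"claw":[0.2,0.2,0.2,0.2,0.2]}' | egrep 'pos|for|wid'
$M '{"translation":[[-0.33,3.86,0],[-0.33,3.86,0],[-0.33,3.86,0],[0,0,0],[0,0,0]],"rotation":[[0,0,0],[0,0,0],[0,0,0],[0,0,-0.175],[0,0,-0.174]],"claw":[0.2,0.2,0.2,0.2,0.2]}' | egrep 'pos|for|wid'
$M '{"translation":[[0,0,0],[0,0,0],[0,0,1],[0,0,1],[0,0,1]],"rotation":[[0,0,-0.174],[0,0,0],[0,0,0],[0,0,0],[0,0,0]],"claw":[0.2,0.2,0.2,0.2,0.2]}' | egrep 'pos|for|wid'
python3 -c "
from h import *
p=lane('cb',-.0003);go([*p,.0735],np.degrees(PHI)+90)"
```

```text
tool_pos: [0.531, -0.2023, 0.1279]
ft_force: [-0.5, 0.2, -1.4]
gripper_width: 0.32
tool_pos: [0.5872, -0.1012, 0.1277]
ft_force: [-0.2, -0.4, -1.3]
gripper_width: 0.32
tool_pos: [0.5867, -0.1018, 0.096]
ft_force: [-0.4, -0.1, -1.7]
gripper_width: 0.323
t 26.18 tcp [ 0.5867 -0.1018  0.096 ] tilt [-0.  0. -1.] q6 -0.27 | shift cm [-0.03  0.01  2.25] turn z -0.002 F [-0.4 -0.1 -1.7] w 0.323
```

```bash
M='python3 -m handwheel'
$M '{"translation":[[-0.03,0,1],[0,0,0.8],[0,0,0.3],[0,0,0.1],[0,0,0]],"rotation":[[0,0,0],[0,0,0],[0,0,0],[0,0,0],[0,0,0]],"claw":[0.2,0.2,0.2,0.2,0.2]}' | egrep 'pos|for'
for i in 1 2 3 4 5; do $M '{"translation":[[0,0,0.1],[0,0,0],[0,0,0.05],[0,0,0],[0,0,0]],"rotation":[[0,0,0],[0,0,0],[0,0,0],[0,0,0],[0,0,0]],"claw":[0.2,0.2,0.2,0.2,0.2]}' | egrep 'pos|for' | tee /tmp/o; awk '/force/{gsub(/[\[\],]/,"");exit !($4>4)}' /tmp/o && break; done
```

```text
tool_pos: [0.5874, -0.1018, 0.0752]
ft_force: [0.2, -0.5, -1.3]
tool_pos: [0.5872, -0.1018, 0.0735]
ft_force: [-0.1, 0.0, -2.0]
tool_pos: [0.5873, -0.1018, 0.072]
ft_force: [0.6, 0.5, -1.4]
tool_pos: [0.5873, -0.1018, 0.0705]
ft_force: [0.7, -0.3, -1.7]
tool_pos: [0.5873, -0.1018, 0.069]
ft_force: [-0.2, 1.0, -1.9]
tool_pos: [0.5873, -0.1018, 0.0675]
ft_force: [-0.5, -0.5, -1.7]
```

```bash
M='python3 -m handwheel'
for i in 1 2 3 4; do $M '{"translation":[[0,0,0.1],[0,0,0],[0,0,0],[0,0,0],[0,0,0]],"rotation":[[0,0,0],[0,0,0],[0,0,0],[0,0,0],[0,0,0]],"claw":[0.2,0.2,0.2,0.2,0.2]}' | egrep 'pos|for' | tee /tmp/o; awk '/force/{gsub(/[\[\],]/,"");exit !($4>4)}' /tmp/o && break; done
```

```text
tool_pos: [0.5874, -0.1019, 0.0666]
ft_force: [1.1, -0.8, 1.8]
tool_pos: [0.5878, -0.1019, 0.0662]
ft_force: [-0.7, -0.5, 8.8]
```

Contact came at 0.0667, the predicted seat height, so E is seated. I'll release it and go to C.

```bash
M='python3 -m handwheel'
$M '{"translation":[[0,0,-0.05],[0,0,0],[0,0,0],[0,0,0],[0,0,0]],"rotation":[[0,0,0],[0,0,0],[0,0,0],[0,0,0],[0,0,0]],"claw":[0.2,0.35,0.45,0.53,0.53]}' | egrep 'pos|for|wid'
$M '{"translation":[[0,0,-0.5],[0,0,-1],[0,0,-2],[0,0,-2],[0,0,-2]],"rotation":[[0,0,0],[0,0,0],[0,0,0],[0,0,0],[0,0,0]],"claw":[0.53,0.53,0.53,0.53,0.53]}' | egrep 'pos|for|wid'
python3 - <<'E'
from h import *
sc=vision.read_camera("scene")[:,:,::-1]; cv2.imwrite("pics/s6.png",sc)
r=fit("scene",sc,.5537,-.2748,-.155,win=24); print(r)
go([r[0],r[1],.135],np.degrees(r[2])+90)
E
```

```text
tool_pos: [0.5871, -0.1018, 0.0658]
ft_force: [-0.4, 0.5, 0.5]
gripper_width: 0.528
tool_pos: [0.5874, -0.1018, 0.1425]
ft_force: [-0.4, 0.8, 0.1]
gripper_width: 0.531
(np.float64(0.553784089156643), np.float64(-0.27546513696298974), np.float64(-0.1562491831618839), np.float64(6.500742388099429))
t 32.48 tcp [ 0.5884 -0.102   0.1452] tilt [ 0.004 -0.001 -1.   ] q6 -0.27 | shift cm [  5.19 -16.91   1.01] turn z 0.257 F [ 0.8 -0.5  3.1] w 0.529
```

```bash
M='python3 -m handwheel'
$M '{"translation":[[1.04,-3.38,0],[1.04,-3.38,0],[1.04,-3.38,0],[1.04,-3.38,0],[1.04,-3.38,0]],"rotation":[[0,0,0],[0,0,0],[0,0,0],[0,0,0],[0,0,0]],"claw":[0.7,0.7,0.7,0.7,0.7]}' | egrep 'pos|for|wid'
$M '{"translation":[[0,0,1],[0,0,2],[0,0,2],[0,0,1],[0,0,0]],"rotation":[[0,0,0.129],[0,0,0.128],[0,0,0],[0,0,0],[0,0,0]],"claw":[0.7,0.7,0.7,0.7,0.7]}' | egrep 'pos|for|wid'
python3 -c "
from h import *
go([.5538,-.2751,.006],np.degrees(-.155)+90)"
```

```text
tool_pos: [0.5522, -0.2763, 0.1414]
ft_force: [0.5, 0.8, -0.1]
gripper_width: 0.7
tool_pos: [0.5522, -0.275, 0.0808]
ft_force: [0.5, 0.2, 0.1]
gripper_width: 0.699
t 33.73 tcp [ 0.5522 -0.275   0.0808] tilt [-0.001  0.    -1.   ] q6 -0.31 | shift cm [-0.16  0.01  7.48] turn z -0.001 F [0.5 0.2 0.1] w 0.699
```

```bash
M='python3 -m handwheel'
$M '{"translation":[[-0.16,0,2],[0,0,2],[0,0,2],[0,0,1],[0,0,0.4]],"rotation":[[0,0,0],[0,0,0],[0,0,0],[0,0,0],[0,0,0]],"claw":[0.7,0.7,0.7,0.7,0.6]}' | egrep 'pos|for|wid'
$M '{"translation":[[0,0,0],[0,0,0],[0,0,0],[0,0,0],[0,0,0]],"rotation":[[0,0,0],[0,0,0],[0,0,0],[0,0,0],[0,0,0]],"claw":[0.5,0.4,0.3,0.2,0.2]}' 50 | egrep 'pos|for|wid'
$M '{"translation":[[0,0,-1],[0,0,-2],[0,0,-3],[0,0,-3],[0,0,-4]],"rotation":[[0,0,0],[0,0,0],[0,0,0],[0,0,0],[0,0,0]],"claw":[0.2,0.2,0.2,0.2,0.2]}' | egrep 'pos|for|wid'
python3 - <<'E'
from h import *
t=vision.read_camera("top")[:,:,::-1]; cv2.imwrite("pics/t7.png",t)
g=t.astype(int); m=((g.min(2)>185)).astype(np.uint8); m[:,:150]=0;m[:,268:]=0;m[:130]=0;m[240:]=0
k=max(cv2.findContours(m,0,1)[0],key=cv2.contourArea); b=cv2.boxPoints(cv2.minAreaRect(k)); w=world("top",b,.012); print(b.round(1).tolist(),w[:,:2].round(4).tolist(),w.mean(0).round(4))
go([.585,.29,.14],96)
s=monitor.state();print(s["joints"].round(2))
E
```

```text
tool_pos: [0.5543, -0.2755, 0.0072]
ft_force: [0.6, 0.1, -0.2]
gripper_width: 0.601
tool_pos: [0.5545, -0.2756, 0.0079]
ft_force: [-1.2, 0.7, 5.6]
gripper_width: 0.326
tool_pos: [0.5536, -0.2752, 0.1382]
ft_force: [0.8, -1.0, -1.3]
gripper_width: 0.325
[[190.0, 148.0], [247.0, 148.0], [247.0, 190.0], [190.0, 190.0]] [[0.6637, 0.4324], [0.6631, 0.2458], [0.5271, 0.2432], [0.5267, 0.4281]] [0.5951 0.3374 0.012 ]
t 35.65 tcp [ 0.5556 -0.2762  0.1441] tilt [ 0.006 -0.003 -1.   ] q6 -0.31 | shift cm [ 5.91 56.39  0.28] turn z -0.261 F [ 0.7 -0.1  5.3] w 0.328
[-0.46  0.48  0.13  1.21  0.   -0.31]
```

C is held and the tray is still at about (0.595,0.336). I'll carry C over at z≈0.14.

```bash
M='python3 -m handwheel'
for i in 1 2; do $M '{"translation":[[0.42,4.03,0],[0.42,4.03,0],[0.42,4.03,0],[0.42,4.03,0],[0.42,4.03,0]],"rotation":[[0,0,0],[0,0,0],[0,0,0],[0,0,0],[0,0,0]],"claw":[0.2,0.2,0.2,0.2,0.2]}' | egrep 'pos|for|wid';done
$M '{"translation":[[0.42,4.03,0],[0.42,4.03,0],[0.42,4.03,0],[0.42,4.03,0],[0,0,0]],"rotation":[[0,0,0],[0,0,0],[0,0,0],[0,0,0],[0,0,0]],"claw":[0.2,0.2,0.2,0.2,0.2]}' | egrep 'pos|for|wid'
$M '{"translation":[[0,0,1],[0,0,2],[0,0,2],[0,0,2],[0,0,1]],"rotation":[[0,0,-0.13],[0,0,-0.131],[0,0,0],[0,0,0],[0,0,0]],"claw":[0.2,0.2,0.2,0.2,0.2]}' | egrep 'pos|for|wid'
python3 - <<'E'
from h import *
go([.585,.29,.013],96)
sc=vision.read_camera("scene")[:,:,::-1]; cv2.imwrite("pics/s8.png",sc); crop("scene",275,130,190,140,4.2,"tray1",img=sc)
E
```

```text
tool_pos: [0.5647, -0.0718, 0.1377]
ft_force: [1.6, 0.4, -1.5]
gripper_width: 0.32
tool_pos: [0.5754, 0.1306, 0.1377]
ft_force: [-0.4, -0.6, -1.2]
gripper_width: 0.323
tool_pos: [0.5835, 0.2937, 0.1371]
ft_force: [-0.2, -0.8, -0.9]
gripper_width: 0.32
tool_pos: [0.5835, 0.2902, 0.0564]
ft_force: [0.5, 0.7, -1.0]
gripper_width: 0.32
t 38.15 tcp [0.5835 0.2902 0.0564] tilt [-0.001 -0.    -1.   ] q6 0.36 | shift cm [-0.15 -0.04  4.34] turn z -0.001 F [ 0.5  0.7 -1. ] w 0.32
```

View pics/tray1.png

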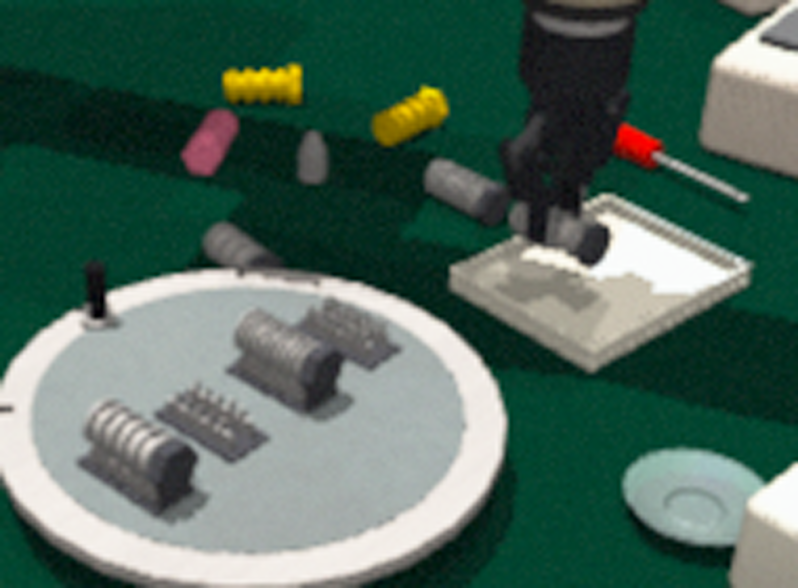

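C is over the tray; E and D sit in coarse_b and fine_b. Odd spindle B has been knocked, from scene (360,184) to (331,188), so I'll locate it again later. Lowering C now.

```bash
M='python3 -m handwheel'
$M '{"translation":[[0,0,1.5],[0,0,1.5],[0,0,0.8],[0,0,0.4],[0,0,0]],"rotation":[[0,0,0],[0,0,0],[0,0,0],[0,0,0],[0,0,0]],"claw":[0.2,0.2,0.2,0.2,0.2]}' | egrep 'pos|for|wid'
$M '{"translation":[[0,0,0.1],[0,0,0],[0,0,0],[0,0,0],[0,0,0]],"rotation":[[0,0,0],[0,0,0],[0,0,0],[0,0,0],[0,0,0]],"claw":[0.2,0.2,0.35,0.45,0.5]}' | egrep 'pos|for|wid'
$M '{"translation":[[0,0,-1],[0,0,-2],[0,0,-3],[0,0,-3],[0,0,-3]],"rotation":[[0,0,0],[0,0,0],[0,0,0],[0,0,0],[0,0,0]],"claw":[0.5,0.5,0.5,0.5,0.5]}' | egrep 'pos|for|wid'
python3 - <<'E'
from h import *
t=vision.read_camera("top")[:,:,::-1]; cv2.imwrite("pics/t9.png",t)
sc=vision.read_camera("scene")[:,:,::-1]; cv2.imwrite("pics/s9.png",sc)
b=world("scene",[(331.5,188.5)],.015)[0]; print(b, pix("top",b))
r=fit("scene",sc,.4411,.351,-.02,win=22); print("A",r, fit("top",t,.4417,.3504,-.01))
go([r[0],r[1],.135],np.degrees(r[2])+90)
x,y=pix("top",b)[0].astype(int); H=np.hstack([crop("top",x-30,y-30,60,60,6,img=t),crop("scene",310,165,60,60,6,img=sc)]); cv2.imwrite("pics/B2.png",H); print(x-30,y-30)
E
```

```text
tool_pos: [0.5839, 0.2911, 0.015]
ft_force: [-0.5, -0.0, -2.0]
gripper_width: 0.326
tool_pos: [0.5839, 0.2911, 0.0142]
ft_force: [0.2, -0.8, 0.6]
gripper_width: 0.499
tool_pos: [0.5838, 0.2911, 0.1359]
ft_force: [-0.4, -0.1, -0.3]
gripper_width: 0.499
[0.39100441 0.15095279 0.015     ] [[275.25637889 232.8708243 ]]
A (np.float64(0.44107347081212567), np.float64(0.3510147757437758), np.float64(-0.017336988567800735), np.float64(247.85597882663998)) (np.float64(0.4975678683766365), np.float64(0.43192776075718575), np.float64(1.256894323791053), np.float64(241.12011645470338))
t 40.17 tcp [0.5854 0.2919 0.1384] tilt [ 0.005  0.003 -1.   ] q6 0.36 | shift cm [13.74  7.39  0.28] turn z 0.122 F [0.9 0.3 0.1] w 0.499
245 202
```

View pics/B2.png

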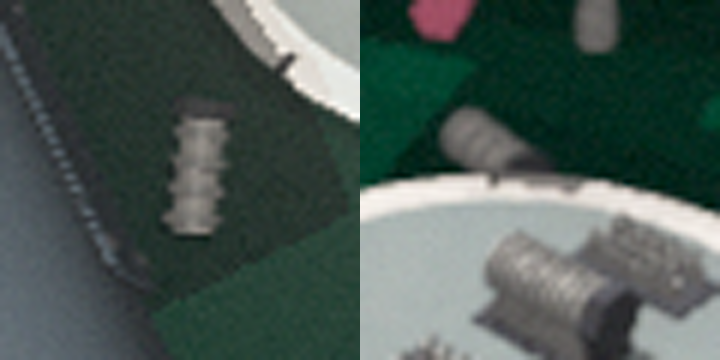

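B (4 crests, odd) now has its head at top pixel (279,220) and its tail at (277,241), beside the disc rim. A hasn't moved, so I'll grasp it next.

```bash
M='python3 -m handwheel'
$M '{"translation":[[2.75,1.47,0],[2.75,1.47,0],[2.75,1.47,0],[2.75,1.47,0],[2.7,1.4,0]],"rotation":[[0,0,0],[0,0,0],[0,0,0],[0,0,0],[0,0,0]],"claw":[0.6,0.7,0.7,0.7,0.7]}' | egrep 'pos|for|wid'
$M '{"translation":[[0,0,1],[0,0,2],[0,0,2],[0,0,1],[0,0,0]],"rotation":[[0,0,0.12],[0,0,0],[0,0,0],[0,0,0],[0,0,0]],"claw":[0.7,0.7,0.7,0.7,0.7]}' | egrep 'pos|for|wid'
python3 - <<'E'
from h import *
t=vision.read_camera("top")[:,:,::-1]
sc=vision.read_camera("scene")[:,:,::-1]
go([.4414,.3506,.007],np.degrees(-.012)+90)
E
```

```text
tool_pos: [0.4389, 0.3494, 0.1341]
ft_force: [-0.4, 0.7, -0.5]
gripper_width: 0.699
tool_pos: [0.4397, 0.3489, 0.0737]
ft_force: [0.6, 0.2, 0.3]
gripper_width: 0.699
t 41.52 tcp [0.4402 0.3493 0.0746] tilt [ 0.001  0.    -1.   ] q6 0.69 | shift cm [-0.11  0.12  6.76] turn z -0.003 F [ 0.1  0.3 -0.3] w 0.697
```

```bash
M='python3 -m handwheel'
$M '{"translation":[[-0.14,0.14,2],[0,0,2],[0,0,2],[0,0,0.7],[0,0,0]],"rotation":[[0,0,0],[0,0,0],[0,0,0],[0,0,0],[0,0,0]],"claw":[0.7,0.7,0.7,0.7,0.6]}' | egrep 'pos|for|wid'
$M '{"translation":[[0,0,0],[0,0,0],[0,0,0],[0,0,0],[0,0,0]],"rotation":[[0,0,0],[0,0,0],[0,0,0],[0,0,0],[0,0,0]],"claw":[0.5,0.4,0.3,0.2,0.2]}' 50 | egrep 'pos|for|wid'
$M '{"translation":[[0,0,-1],[0,0,-2],[0,0,-3],[0,0,-3],[0,0,-4]],"rotation":[[0,0,0],[0,0,0],[0,0,0],[0,0,0],[0,0,0]],"claw":[0.2,0.2,0.2,0.2,0.2]}' | egrep 'pos|for|wid'
python3 - <<'E'
from h import *
go([*lane('fa',-.001),.135],np.degrees(PHI)+90)
E
```

```text
tool_pos: [0.4415, 0.3506, 0.0074]
ft_force: [-0.2, -0.3, 0.1]
gripper_width: 0.604
tool_pos: [0.4418, 0.3508, 0.0078]
ft_force: [-1.8, -2.6, 9.1]
gripper_width: 0.323
tool_pos: [0.4409, 0.3502, 0.1381]
ft_force: [0.4, 0.4, -2.0]
gripper_width: 0.321
t 43.4 tcp [0.4409 0.3502 0.1381] tilt [-0.001 -0.001 -1.   ] q6 0.69 | shift cm [-12.93 -25.29   0.32] turn z -0.116 F [ 0.4  0.4 -2. ] w 0.321
```

```bash
M='python3 -m handwheel'
$M '{"translation":[[-1.62,-3.16,0],[-1.62,-3.16,0],[-1.62,-3.16,0],[-1.62,-3.16,0],[-1.62,-3.16,0]],"rotation":[[0,0,0],[0,0,0],[0,0,0],[0,0,0],[0,0,0]],"claw":[0.2,0.2,0.2,0.2,0.2]}' | egrep 'pos|for|wid'
$M '{"translation":[[-1.62,-3.16,0],[-1.62,-3.16,0],[-1.62,-3.16,0],[0,0,0],[0,0,0]],"rotation":[[0,0,0],[0,0,0],[0,0,0],[0,0,-0.116],[0,0,0]],"claw":[0.2,0.2,0.2,0.2,0.2]}' | egrep 'pos|for|wid'
$M '{"translation":[[0,0,1.5],[0,0,1.5],[0,0,1],[0,0,0],[0,0,0]],"rotation":[[0,0,0],[0,0,0],[0,0,0],[0,0,0],[0,0,0]],"claw":[0.2,0.2,0.2,0.2,0.2]}' | egrep 'pos|for|wid'
python3 - <<'E'
from h import *
go([*lane('fa',-.0003),.074],np.degrees(PHI)+90)
E
```

```text
tool_pos: [0.5203, 0.1902, 0.1377]
ft_force: [0.2, 0.1, -2.2]
gripper_width: 0.321
tool_pos: [0.5671, 0.0955, 0.1374]
ft_force: [-0.1, -0.8, -0.7]
gripper_width: 0.327
tool_pos: [0.5672, 0.0958, 0.0972]
ft_force: [1.2, -0.6, -1.0]
gripper_width: 0.322
t 45.27 tcp [0.5672 0.0958 0.0972] tilt [ 0.  0. -1.] q6 0.07 | shift cm [ 0.03 -0.05  2.32] turn z -0.0 F [ 1.2 -0.6 -1. ] w 0.322
```

```bash
M='python3 -m handwheel'
$M '{"translation":[[0.03,-0.05,1],[0,0,0.8],[0,0,0.3],[0,0,0.2],[0,0,0]],"rotation":[[0,0,0],[0,0,0],[0,0,0],[0,0,0],[0,0,0]],"claw":[0.2,0.2,0.2,0.2,0.2]}' | egrep 'pos|for'
for i in 1 2 3 4 5 6 7; do $M '{"translation":[[0,0,0.1],[0,0,0],[0,0,0],[0,0,0],[0,0,0]],"rotation":[[0,0,0],[0,0,0],[0,0,0],[0,0,0],[0,0,0]],"claw":[0.2,0.2,0.2,0.2,0.2]}' | egrep 'pos|for' | tee /tmp/o; awk '/force/{gsub(/[\[\],]/,"");exit !($4>4)}' /tmp/o && break; done
```

```text
tool_pos: [0.5669, 0.0952, 0.074]
ft_force: [-0.1, 0.5, -2.9]
tool_pos: [0.5669, 0.0952, 0.0731]
ft_force: [0.2, 0.5, -1.7]
tool_pos: [0.5669, 0.0953, 0.072]
ft_force: [0.3, -0.1, -1.3]
tool_pos: [0.5669, 0.0953, 0.071]
ft_force: [0.7, -0.5, -1.2]
tool_pos: [0.5669, 0.0952, 0.0701]
ft_force: [0.0, 0.2, -1.8]
tool_pos: [0.5668, 0.0952, 0.069]
ft_force: [-0.1, 0.2, -0.9]
tool_pos: [0.5669, 0.0952, 0.068]
ft_force: [0.0, -0.1, -1.3]
tool_pos: [0.5668, 0.0953, 0.067]
ft_force: [-0.2, -1.0, -1.2]
```

```bash
M='python3 -m handwheel'
for i in 1 2 3; do $M '{"translation":[[0,0,0.1],[0,0,0],[0,0,0],[0,0,0],[0,0,0]],"rotation":[[0,0,0],[0,0,0],[0,0,0],[0,0,0],[0,0,0]],"claw":[0.2,0.2,0.2,0.2,0.2]}' | egrep 'pos|for' | tee /tmp/o; awk '/force/{gsub(/[\[\],]/,"");exit !($4>4)}' /tmp/o && break; done
```

```text
tool_pos: [0.5672, 0.0952, 0.0663]
ft_force: [1.0, -3.2, 5.7]
```

Contact came at 0.0664, the predicted seat height. I'll release A, retreat and find B again.

```bash
M='python3 -m handwheel'
$M '{"translation":[[0,0,0],[0,0,0],[0,0,0],[0,0,0],[0,0,0]],"rotation":[[0,0,0],[0,0,0],[0,0,0],[0,0,0],[0,0,0]],"claw":[0.2,0.35,0.45,0.53,0.53]}' | egrep 'pos|for|wid'
$M '{"translation":[[0,0,-0.5],[0,0,-1],[0,0,-2],[0,0,-2],[0,0,-2]],"rotation":[[0,0,0],[0,0,0],[0,0,0],[0,0,0],[0,0,0]],"claw":[0.53,0.53,0.53,0.53,0.53]}' | egrep 'pos|for|wid'
python3 - <<'E'
from h import *
t=cv2.imread("pics/t9.png")
a,b=world("top",[(279.2,219.7),(277.1,240.6)],.015); d=a-b; yw=np.arctan2(d[1],d[0]); c=(a+b)/2-.005*d/np.linalg.norm(d); print("manual",c,yw)
r=fit("top",t,c[0],c[1],yw,win=14); print(r)
s=cv2.imread("pics/s9.png"); print(fit("scene",s,c[0],c[1],yw,win=16))
go([r[0],r[1],.135],np.degrees(r[2])+90)
E
```

```text
tool_pos: [0.5668, 0.0953, 0.0659]
ft_force: [0.2, 1.0, 0.2]
gripper_width: 0.529
tool_pos: [0.567, 0.0953, 0.1425]
ft_force: [0.4, 0.2, -0.5]
gripper_width: 0.528
manual [0.39469157 0.14233459 0.015     ] -0.09148966330226181
(np.float64(0.39785717530559567), np.float64(0.14408872899616154), np.float64(-0.1075439551923182), np.float64(32.999076309503636))
(np.float64(0.44066794791195674), np.float64(0.10983585368947474), np.float64(0.6759044163604324), np.float64(274.1500570755261))
t 52.15 tcp [0.567  0.0953 0.1425] tilt [ 0.001  0.    -1.   ] q6 0.07 | shift cm [16.34  6.56  0.74] turn z 0.208 F [ 0.4  0.2 -0.5] w 0.528
```

```bash
M='python3 -m handwheel'
$M '{"translation":[[3.27,1.31,0],[3.27,1.31,0],[3.27,1.31,0],[3.27,1.31,0],[3.27,1.31,0]],"rotation":[[0,0,0],[0,0,0],[0,0,0],[0,0,0],[0,0,0]],"claw":[0.6,0.7,0.7,0.7,0.7]}' | egrep 'pos|for|wid'
$M '{"translation":[[0,0,1],[0,0,2],[0,0,2],[0,0,1],[0,0,0]],"rotation":[[0,0,0.104],[0,0,0.104],[0,0,0],[0,0,0],[0,0,0]],"claw":[0.7,0.7,0.7,0.7,0.7]}' | egrep 'pos|for|wid'
python3 - <<'E'
from h import *
go([.3972,.1436,.007],np.degrees(-.105)+90)
sc=vision.read_camera("scene")[:,:,::-1];cv2.imwrite("pics/s10.png",sc); crop("scene",280,130,130,100,6,"B3",img=sc)
E
```

```text
tool_pos: [0.3967, 0.1443, 0.1418]
ft_force: [0.0, 0.7, 0.4]
gripper_width: 0.701
tool_pos: [0.3975, 0.1439, 0.0811]
ft_force: [0.6, -0.4, 0.4]
gripper_width: 0.7
t 53.4 tcp [0.3975 0.1439 0.0811] tilt [-0. -0. -1.] q6 0.45 | shift cm [ 0.03 -0.04  7.41] turn z -0.002 F [ 0.6 -0.4  0.4] w 0.7
```

View pics/B3.png

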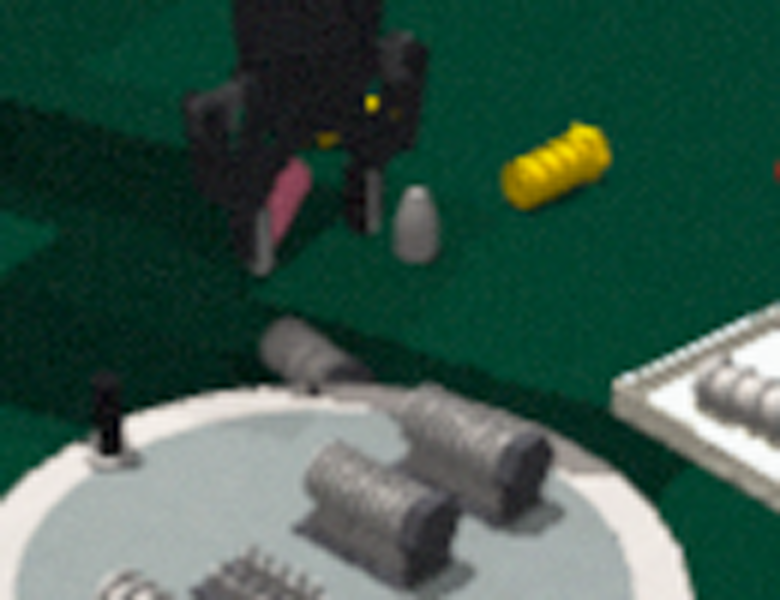

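Both fine spindles look seated, B lies directly below the fingers, and the objective is clear of them. Descending and gripping.

```bash
M='python3 -m handwheel'
$M '{"translation":[[0,0,2],[0,0,2],[0,0,2],[0,0,1],[0,0,0.4]],"rotation":[[0,0,0],[0,0,0],[0,0,0],[0,0,0],[0,0,0]],"claw":[0.7,0.7,0.7,0.7,0.6]}' | egrep 'pos|for|wid'
$M '{"translation":[[0,0,0],[0,0,0],[0,0,0],[0,0,0],[0,0,0]],"rotation":[[0,0,0],[0,0,0],[0,0,0],[0,0,0],[0,0,0]],"claw":[0.5,0.4,0.3,0.2,0.2]}' 50 | egrep 'pos|for|wid'
$M '{"translation":[[0,0,-1],[0,0,-2],[0,0,-3],[0,0,-3],[0,0,-4]],"rotation":[[0,0,0],[0,0,0],[0,0,0],[0,0,0],[0,0,0]],"claw":[0.2,0.2,0.2,0.2,0.2]}' | egrep 'pos|for|wid'
python3 - <<'E'
from h import *
t=vision.read_camera("top")[:,:,::-1]; cv2.imwrite("pics/t11.png",t)
sc=vision.read_camera("scene")[:,:,::-1];cv2.imwrite("pics/s11.png",sc)
H=np.hstack([crop("top",180,130,80,75,5,img=t),crop("scene",360,165,80,75,5,img=sc)]); cv2.imwrite("pics/tray2.png",H)
go([.585,.375,.14],96)
E
```

```text
tool_pos: [0.3979, 0.1441, 0.0072]
ft_force: [-0.4, -0.2, -0.4]
gripper_width: 0.598
tool_pos: [0.398, 0.1441, 0.0077]
ft_force: [-2.4, -1.2, 10.0]
gripper_width: 0.327
tool_pos: [0.397, 0.1438, 0.1384]
ft_force: [1.4, 0.4, -1.8]
gripper_width: 0.323
t 55.42 tcp [0.3995 0.1447 0.1411] tilt [ 0.006  0.002 -1.   ] q6 0.45 | shift cm [-15.97  24.89   0.26] turn z -0.212 F [ 0.5 -0.3 -2.1] w 0.329
```

View pics/tray2.png

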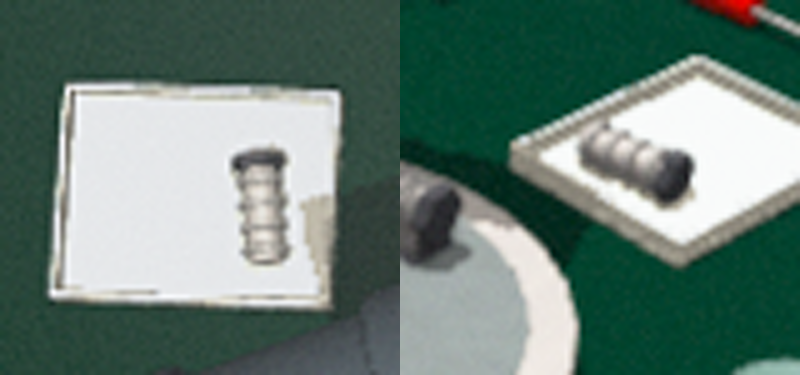

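The tray hasn't moved, C lies inside it (crop (262,207)), and the left half is free. I'll put B there.

```bash
M='python3 -m handwheel'
$M '{"translation":[[-2,3.1,0],[-2,3.1,0],[-2,3.1,0],[-2,3.1,0],[-2,3.1,0]],"rotation":[[0,0,0],[0,0,0],[0,0,0],[0,0,0],[0,0,0]],"claw":[0.2,0.2,0.2,0.2,0.2]}' | egrep 'pos|for|wid'
$M '{"translation":[[-2,3.1,0],[-2,3.1,0],[-2,3.1,0],[0,0,0],[0,0,0]],"rotation":[[0,0,0],[0,0,0],[0,0,0],[0,0,-0.1],[0,0,-0.11]],"claw":[0.2,0.2,0.2,0.2,0.2]}' | egrep 'pos|for|wid'
$M '{"translation":[[0,0,2],[0,0,3],[0,0,3],[0,0,2],[0,0,1]],"rotation":[[0,0,0],[0,0,0],[0,0,0],[0,0,0],[0,0,0]],"claw":[0.2,0.2,0.2,0.2,0.2]}' | egrep 'pos|for|wid'
python3 -c "
from h import *
go([.585,.375,.014],96)"
```

```text
tool_pos: [0.514, 0.2882, 0.1367]
ft_force: [0.7, -0.5, -1.3]
gripper_width: 0.322
tool_pos: [0.5831, 0.3736, 0.136]
ft_force: [0.3, -0.0, -1.1]
gripper_width: 0.325
tool_pos: [0.5825, 0.3729, 0.0256]
ft_force: [-0.4, -0.5, -0.8]
gripper_width: 0.328
t 57.3 tcp [0.5825 0.3729 0.0256] tilt [-0.002 -0.001 -1.   ] q6 0.47 | shift cm [-0.27  0.18  1.15] turn z -0.002 F [-0.4 -0.5 -0.8] w 0.328
```

```bash
M='python3 -m handwheel'
$M '{"translation":[[0,0,0.7],[0,0,0.3],[0,0,0],[0,0,0.1],[0,0,0]],"rotation":[[0,0,0],[0,0,0],[0,0,0],[0,0,0],[0,0,0]],"claw":[0.2,0.2,0.2,0.2,0.2]}' | egrep 'pos|for|wid'
$M '{"translation":[[0,0,0.1],[0,0,0],[0,0,0],[0,0,0],[0,0,0]],"rotation":[[0,0,0],[0,0,0],[0,0,0],[0,0,0],[0,0,0]],"claw":[0.2,0.2,0.35,0.45,0.5]}' | egrep 'pos|for|wid'
$M '{"translation":[[0,0,-1],[0,0,-2],[0,0,-3],[0,0,-3],[0,0,-3]],"rotation":[[0,0,0],[0,0,0],[0,0,0],[0,0,0],[0,0,0]],"claw":[0.5,0.5,0.5,0.5,0.5]}' | egrep 'pos|for|wid'
python3 - <<'E'
from h import *
t=vision.read_camera("top")[:,:,::-1]; cv2.imwrite("pics/t12.png",t)
sc=vision.read_camera("scene")[:,:,::-1];cv2.imwrite("pics/s12.png",sc)
H=np.hstack([crop("top",180,120,200,115,3.9,img=t)]); S=crop("scene",265,160,170,110,4.59,img=sc)[:, :780]
H=np.vstack([H[:, :780][:290+159-0][:300],S[:300]]) if False else cv2.resize(np.vstack([crop("top",180,120,200,115,3,img=t),cv2.resize(sc[165:275,265:435],(600,388))[:250]]),None,fx=1,fy=1)
cv2.imwrite("pics/check12.png",H)
th=PHI+np.pi; post=C+.142*np.array([np.cos(th),np.sin(th)]); print("post pred",post)
go([*post,.14],75)
E
```

```text
tool_pos: [0.5834, 0.3735, 0.0163]
ft_force: [0.8, 0.5, -1.0]
gripper_width: 0.33
tool_pos: [0.5834, 0.3735, 0.0152]
ft_force: [0.5, 0.2, -0.2]
gripper_width: 0.499
tool_pos: [0.5833, 0.3734, 0.137]
ft_force: [0.3, -0.1, 0.5]
gripper_width: 0.497
post pred [ 0.43602366 -0.01741763]
t 59.27 tcp [0.5847 0.3743 0.1396] tilt [ 0.005  0.003 -1.   ] q6 0.47 | shift cm [ 18.8  -37.45  -0.25] turn z 0.364 F [ 0.  -0.3  0.3] w 0.499
```

View pics/check12.png

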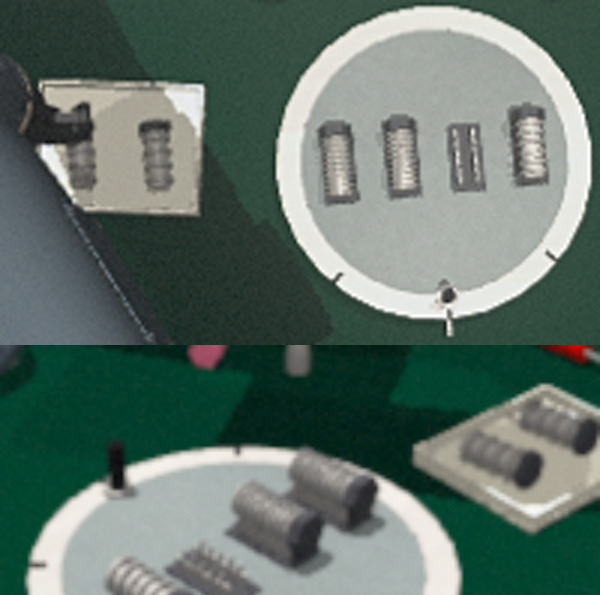

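All is as planned: fine spindles in fine_a and fine_b, the coarse one in coarse_b with matching offsets, and both odd ones in the tray. The post is at top-crop (447,293). Now the second click.

```bash
M='python3 -m handwheel'
for i in 1 2; do $M '{"translation":[[1.87,-3.74,0],[1.87,-3.74,0],[1.87,-3.74,0],[1.87,-3.74,0],[1.87,-3.74,0]],"rotation":[[0,0,0],[0,0,0],[0,0,0],[0,0,0],[0,0,0]],"claw":[0.5,0.5,0.5,0.5,0.5]}' | egrep 'pos|for|wid'; done
$M '{"translation":[[0,0,0],[0,0,0],[0,0,0],[0,0,0],[0,0,0]],"rotation":[[0,0,-0.13],[0,0,-0.13],[0,0,-0.124],[0,0,0],[0,0,0]],"claw":[0.5,0.5,0.5,0.5,0.5]}' | egrep 'pos|for|wid'
python3 -c "
from h import *
go([.4355,-.0174,.062],118)"
```

```text
tool_pos: [0.5086, 0.1766, 0.1351]
ft_force: [1.4, -0.3, 0.1]
gripper_width: 0.502
tool_pos: [0.4349, -0.0189, 0.1351]
ft_force: [0.2, -0.9, 0.2]
gripper_width: 0.503
tool_pos: [0.4355, -0.0178, 0.135]
ft_force: [-0.4, 0.1, 0.1]
gripper_width: 0.498
t 61.15 tcp [ 0.4355 -0.0178  0.135 ] tilt [ 0.  0. -1.] q6 -0.52 | shift cm [-0.01  0.03  7.3 ] turn z -0.005 F [-0.4  0.1  0.1] w 0.498
```

```bash
M='python3 -m handwheel'
$M '{"translation":[[0,0,1.5],[0,0,1.8],[0,0,1.8],[0,0,1.5],[0,0,0.7]],"rotation":[[0,0,0],[0,0,0],[0,0,0],[0,0,0],[0,0,0]],"claw":[0.5,0.5,0.5,0.5,0.4]}' 20 | egrep 'pos|for|wid'
$M '{"translation":[[0,0,0],[0,0,0],[0,0,0],[0,0,0],[0,0,0]],"rotation":[[0,0,0],[0,0,0],[0,0,0],[0,0,0],[0,0,0]],"claw":[0.35,0.3,0.27,0.27,0.27]}' | egrep 'pos|for|wid'
$M '{"translation":[[0.16,-0.53,0],[0.16,-0.53,0],[0.16,-0.53,0],[0.16,-0.53,0],[0.15,-0.54,0]],"rotation":[[0,0,0],[0,0,0],[0,0,0],[0,0,0],[0,0,0]],"claw":[0.27,0.27,0.27,0.27,0.27]}' | egrep 'pos|for|wid'
$M '{"translation":[[0.05,-0.56,0],[0.05,-0.56,0],[0.05,-0.56,0],[0.05,-0.55,0],[0.05,-0.55,0]],"rotation":[[0,0,0],[0,0,0],[0,0,0],[0,0,0],[0,0,0]],"claw":[0.27,0.27,0.27,0.27,0.27]}' | egrep 'pos|for|wid'
$M '{"translation":[[-0.06,-0.55,0],[-0.06,-0.55,0],[-0.06,-0.55,0],[-0.06,-0.56,0],[-0.05,-0.56,0]],"rotation":[[0,0,0],[0,0,0],[0,0,0],[0,0,0],[0,0,0]],"claw":[0.27,0.27,0.27,0.27,0.27]}' | egrep 'pos|for|wid'
$M '{"translation":[[-0.16,-0.54,0],[-0.16,-0.53,0],[-0.17,-0.53,0],[-0.17,-0.53,0],[-0.17,-0.53,0]],"rotation":[[0,0,0],[0,0,0],[0,0,0],[0,0,0],[0,0,0]],"claw":[0.27,0.27,0.27,0.27,0.27]}' | egrep 'pos|for|wid'
$M '{"translation":[[0,0,0],[0,0,0],[0,0,0],[0,0,0],[0,0,0]],"rotation":[[0,0,0],[0,0,0],[0,0,0],[0,0,0],[0,0,0]],"claw":[0.27,0.27,0.35,0.5,0.5]}' | egrep 'pos|for|wid' 
$M '{"translation":[[0,0,-1.5],[0,0,-2],[0,0,-2.5],[0,0,-2.5],[0,0,-2.5]],"rotation":[[0,0,0],[0,0,0],[0,0,0],[0,0,0],[0,0,0]],"claw":[0.5,0.5,0.5,0.5,0.5]}' | egrep 'pos|for|wid'
python3 -c "
from h import *
go([.30,-.32,.2])"
```

```text
tool_pos: [0.4352, -0.0177, 0.0614]
ft_force: [0.3, -0.1, 0.2]
gripper_width: 0.401
tool_pos: [0.4356, -0.0178, 0.0621]
ft_force: [-0.3, 0.2, 0.4]
gripper_width: 0.273
tool_pos: [0.4404, -0.0453, 0.0617]
ft_force: [-5.2, 3.5, 2.2]
gripper_width: 0.27
tool_pos: [0.4519, -0.0712, 0.0619]
ft_force: [-0.2, 0.9, -0.8]
gripper_width: 0.274
tool_pos: [0.468, -0.0943, 0.0622]
ft_force: [2.2, -1.9, -0.1]
gripper_width: 0.272
tool_pos: [0.4873, -0.1137, 0.0619]
ft_force: [-0.2, -0.6, 0.3]
gripper_width: 0.267
tool_pos: [0.4871, -0.1134, 0.062]
ft_force: [1.0, 0.1, 0.3]
gripper_width: 0.501
tool_pos: [0.4871, -0.1135, 0.174]
ft_force: [0.5, -1.2, -0.8]
gripper_width: 0.499
t 66.15 tcp [ 0.4871 -0.1135  0.174 ] tilt [ 0.001 -0.    -1.   ] q6 -0.72 | shift cm [26.19 -9.5  -2.62] turn z 0.0 F [ 0.5 -1.2 -0.8] w 0.499
```

Now I'll move the arm clear and look.

```bash
M='python3 -m handwheel'
$M '{"translation":[[3.7,-1.35,-0.4],[3.7,-1.35,-0.4],[3.7,-1.35,-0.4],[3.7,-1.35,-0.4],[3.7,-1.35,-0.4]],"rotation":[[0,0,0],[0,0,0],[0,0,0],[0,0,0],[0,0,0]],"claw":[0.5,0.5,0.5,0.5,0.5]}' | egrep 'pos|for|wid'
$M '{"translation":[[3.7,-1.35,-0.4],[3.7,-1.35,-0.4],[0,0,0],[0,0,0],[0,0,0]],"rotation":[[0,0,0],[0,0,0],[0,0,0],[0,0,0],[0,0,0]],"claw":[0.5,0.5,0.5,0.5,0.5]}' | egrep 'pos|for|wid'
python3 - <<'E'
from h import *
t=vision.read_camera("top")[:,:,::-1]; cv2.imwrite("pics/t13.png",t)
sc=vision.read_camera("scene")[:,:,::-1];cv2.imwrite("pics/s13.png",sc)
cv2.imwrite("pics/check13.png",np.vstack([crop("top",180,120,200,112,3,img=t)[:330],cv2.resize(sc[165:240,265:435],(600,265),interpolation=cv2.INTER_CUBIC)]))
E
```

```text
tool_pos: [0.3543, -0.2606, 0.1932]
ft_force: [1.0, -0.4, -0.3]
gripper_width: 0.501
tool_pos: [0.3029, -0.3176, 0.2001]
ft_force: [0.4, 0.1, 0.1]
gripper_width: 0.5
```

View pics/check13.png

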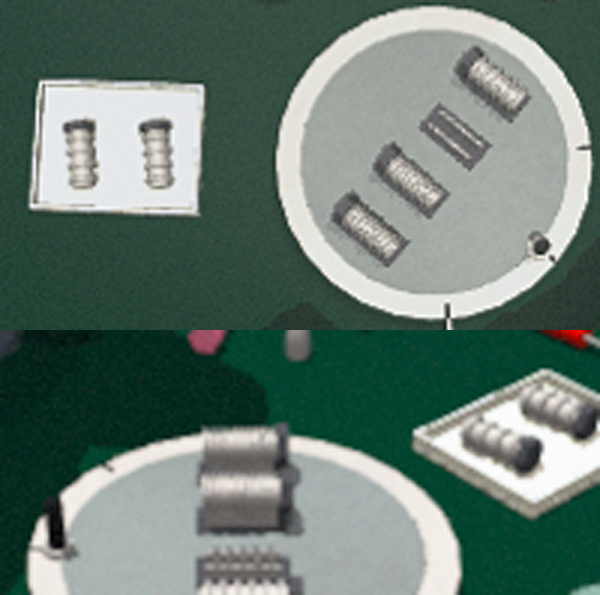

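Run:
```python
from h import *
sc=cv2.imread("pics/s13.png"); t=cv2.imread("pics/t13.png")
p=world("top",[(180+541/3,120+243/3)],.09)[0,:2]-C; print("post angle - middle (rad)",(np.arctan2(p[1],p[0])-(PHI-np.pi)).round(3))
ph=PHI+np.pi/4; n=np.array([-np.sin(ph),np.cos(ph)]); x=np.array([np.cos(ph),np.sin(ph)])
ph+=0
g=sc.astype(int).sum(2)
PH=PHI+np.pi/4
for k in LY:
    for PH in (PHI+np.pi/4,):
        n=np.array([-np.sin(PH),np.cos(PH)]); q=C+n*LY[k]
        for zc in(.0739,.0789):
            h=hull("scene",q[0],q[1],PH,zc); print(k,zc,"hull rows",h[:,1].min().round(1),h[:,1].max().round(1),"cols",h[:,0].min().round(1),h[:,0].max().round(1))
    c=int(pix("scene",[*q,.0739])[0][0]); r=int(pix("scene",[*q,.0739])[0][1])
    print("  col",c,"rows from",r-12,[g[i,c-6:c+1].mean().round() for i in range(r-12,r+2)])
    print("  row",r,"cols from",c-18,g[r-2:r+1,c-18:c+19].mean(0).round().tolist())
```

```text
post angle - middle (rad) 0.775
fa 0.0739 hull rows 191.1 202.6 cols 321.7 346.4
fa 0.0789 hull rows 189.6 201.1 cols 321.7 346.5
  col 332 rows from 185 [np.float64(77.0), np.float64(72.0), np.float64(75.0), np.float64(74.0), np.float64(76.0), np.float64(77.0), np.float64(76.0), np.float64(230.0), np.float64(412.0), np.float64(596.0), np.float64(659.0), np.float64(621.0), np.float64(553.0), np.float64(455.0)]
  row 197 cols from 314 [516.0, 544.0, 622.0, 663.0, 661.0, 672.0, 680.0, 687.0, 663.0, 572.0, 608.0, 575.0, 599.0, 585.0, 586.0, 614.0, 646.0, 618.0, 628.0, 622.0, 631.0, 617.0, 591.0, 608.0, 548.0, 525.0, 596.0, 587.0, 581.0, 441.0, 224.0, 226.0, 386.0, 597.0, 659.0, 653.0, 623.0]
fb 0.0739 hull rows 203.9 216.0 cols 321.9 347.9
fb 0.0789 hull rows 202.4 214.5 cols 321.8 348.0
  col 332 rows from 198 [np.float64(455.0), np.float64(360.0), np.float64(308.0), np.float64(283.0), np.float64(280.0), np.float64(284.0), np.float64(305.0), np.float64(382.0), np.float64(510.0), np.float64(630.0), np.float64(673.0), np.float64(653.0), np.float64(573.0), np.float64(473.0)]
  row 210 col
[... 916 characters left out ...]
416.0, 413.0, 452.0, 501.0]
cb 0.0739 hull rows 234.2 247.9 cols 322.2 351.6
cb 0.0789 hull rows 232.6 246.3 cols 322.2 351.6
  col 334 rows from 229 [np.float64(324.0), np.float64(312.0), np.float64(416.0), np.float64(405.0), np.float64(299.0), np.float64(304.0), np.float64(333.0), np.float64(388.0), np.float64(572.0), np.float64(660.0), np.float64(671.0), np.float64(654.0), np.float64(611.0), np.float64(543.0)]
  row 241 cols from 316 [519.0, 520.0, 523.0, 528.0, 524.0, 589.0, 655.0, 653.0, 584.0, 656.0, 693.0, 660.0, 567.0, 643.0, 697.0, 662.0, 592.0, 657.0, 699.0, 660.0, 612.0, 669.0, 700.0, 641.0, 596.0, 670.0, 696.0, 672.0, 634.0, 628.0, 506.0, 285.0, 229.0, 231.0, 273.0, 439.0, 513.0]
```

The post reads 0.775 rad past the middle, so the table is at the viewing click. All three silhouettes match the seated height and not the riding height (5 mm higher), and they are centred along their lanes. Handing in.

```bash
python3 -c "
from cell import job_done,monitor
print(job_done()); s=monitor.state(); print(s['time_s'],s['tool_pos'],s['ft_force'])"
```

```text
the job is handed in; nothing more can be done
None
the job is handed in; nothing more can be done
```

The job is handed in, and as far as my checks show it was done as asked. The clock stood at about 67.5 s of the 210 s allowed, with the arm clear of the bench. The hand-in gives no verdict.

**What I did**
- I turned the table one click counter-clockwise to the loading position.
- I laid the two fine spindles in fine_a and fine_b, and the one coarse spindle in coarse_b. Only five spindles were on the bench, so coarse_a stayed empty.
- I put the two odd-pitch spindles in the white tray. One of them was knocked aside during the run, so I found it again before picking it up.
- I then turned the table one more click to the viewing position.

**Last checks**
- **Seating:** each spindle touched down at the height predicted for a seated one (TCP z 0.0645 to 0.067 m), about 5 mm below the riding height. After the last turn, the scene picture still matched the seated height and the lane centres.
- **Table:** the post reads 0.775 rad past the middle; nominal is 0.785.
- **Tray:** both odd spindles lie flat inside it, and I did not touch the other things on the bench.

**Failed or disagreed**
- **Wrist limit:** early on, joint 6 reached its range limit in one move. The tool tilted briefly in free air, and I carried on with the equivalent half-turn grasp.
- **Image fits:** some automatic fits failed because of shadow or clutter: one lane, the seated D spindle and the re-found odd spindle. For those I relied on pixel readings, the other camera or the contact height.

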